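Clear the packing bench after a breakage

ROBOT

A 6-joint arm with a two-finger parallel gripper is mounted at the origin on the work surface. World frame = base frame: x ahead of the robot, y to its left, z up, the work surface at z = 0. Lengths are in m, angles in rad, forces in N, time in s.
With the tool pointing down it reaches from about 0.3 to 0.875 m from the base axis. Payload 6.4 kg.
Tool frame: the origin (TCP) lies on the mounting face of the last link; the fingertips stand 173 mm ahead of it and the grasp point (between the pads) lies ahead of it (hold_point_z is the z of the grasp point in the tool frame, in m); z points along the fingers, y is the line along which they close (so a half turn about z gives the same grasp; the last joint's range is limited). The gripper opens to 85 mm and grips with 20 to 120 N. Pads are 22 mm wide; open, the fingers measure 114 mm over their backs; the gripper's body (76 mm by 85 mm) begins 54 mm behind the grasp point. The pads swing forward as they close: fully open they stand 13 mm farther back than shut.
Start: joints at [-1.523, 0.181, 1.607, -0, 1.354, -0.206], TCP at [0.144, -0.557, 0.405] pointing down, gripper open.
Joint ranges: [-2.99, 2.99], [-0.89, 2.07], [0.3, 2.58], [-1.14, 4.28], [0, 2.63], [-3.12, 3.12]. Speed limits (rad/s): [2.57, 2.57, 3.01, 3.14, 3.14, 3.14].

INTERFACE

Orientations are given as [roll, pitch, yaw] about the fixed x, y, z axes, in that order (R = Rz(yaw) Ry(pitch) Rx(roll)).
In Python, from station import * gives the robot as it stands.
- The arm moves only by the tool jog_arm, never from a script. Its argument "steps" is a list that holds one entry, the list of rows, each a list of 5 numbers: the finger opening in mm, from 0 to 85.4, then the shift along the tool's x, y, z in mm, then the turn about the tool's z in rad. A call has 1 to 5 rows; each row is the pose to reach, as a shift and turn from the pose commanded when the call began, along the tool's axes at that moment; what a row does not reach only later rows make up. A row lasts 1/12 s, in which the tool goes at most 41.7 mm and 7.16 degrees, less where a joint would pass 70% of its speed; a pose out of reach is approached as far as the arm can. A call with a gripper value outside its range is refused whole. The fingers move at their own pace and stop on an object; "grip_force" is the grip in N (left out, the last holds). Time passes only in rows, so rows that repeat a pose let the fingers close. It gives the time, the measured TCP pose, the force, the opening and the grip force at its end, in the units of the state.
- get_obs(): the state, without advancing time (a new reading comes with each control period).
- grab_frame(name): name is "scene" or "top" or "wrist"; returns the picture (400x640x3 uint8, red, green, blue); there is no depth.
- get_calibration(name): a dict with "fx", "fy", "cx", "cy" (pixels), "world_from_camera" (4x4, takes a point from camera to world coordinates). Camera axes: x right, y down, z forward; pixel columns grow to the right and rows downward; lengths in m; the calibration is good to about 2 mm. The wrist camera is an equidistant fisheye: a pixel r from the principal point sees the ray r / f radians off the axis. A picture is of the moment at which its call begins: read the wrist's pose just before it. get_calibration takes no time and is no camera call; for the wrist camera it gives the pose at the moment of the call.
- hand_in(): hands the job in; it is judged then, once.
Trained networks look in the newest picture that a camera, given by its name, has taken for a name from the list of things; names that differ only in an ending like _2 or _b are one class to them, and where a whole thing is asked for, a point or a joint stands for the part that bears it (a point fixed in the world has none). Each returns a list of dicts, best first, with "p" (0 to 1); they miss things now and then, are a little off and sometimes report something else, mostly with a low value. They report only what shows in the picture. A call takes as long as a camera call.
- boxes_of(camera, thing): "xyz" ([x, y, z] in m, in the coordinates of the camera as it stood for that picture, good to about 4 mm: the middle of the surface that is visible of it).
- spot_point(camera, thing): "xyz" ([x, y, z] in m, in the coordinates of the camera as it stood for that picture, good to about 4 mm: a listed point, or the origin of a listed thing).
The state is a dict: "t": time; "joint_positions": joint angles; "dq": joint speeds; "effort": joint torques, N m; "eef_pos": TCP position; "eef_rot": TCP orientation; "ft_force": force on the tool from outside, world axes, zero at the start; "torque": the same for the moment, N m; "opening": opening from 0.0 (shut) to 1.0 (fully open); "gripper_force": force on a finger pad.
Only numpy, scipy, OpenCV 4.12 (cv2) and the standard library are available. Lean on these libraries where they do the work, as an engineer would, in place of code of your own. Each camera call takes 0.05 s, during which the arm holds its last target. There are 200 camera calls.

TASK

Clear the packing bench after a breakage. Pick up the hand shovel by its handle without spilling, set the front edge of its blade on the rim of the open grey tote with all the broken glass still on the blade, keep it pressed there while you tilt it and until every piece of glass is in the tote (never touch the broken glass with the gripper), then lay the shovel back flat on its black mat. Push every chipped square glass tealight holder down through the sprung flap on top of the wooden returns box, so that they lie inside and the flap is shut; leave the tape roll, the vase and the tape dispenser alone.

Things in the scene. Friction and masses are not known exactly. Their poses are not given: they have to be found in the camera images.
- shovel: bare steel hand shovel with a black handle, 0.2 to 0.31 kg, lying on the mat. Flat blade 160 mm long (x) by 140 mm wide (y), 4 mm thick, open at the front (+x end), side walls 22 mm high, back wall 35 mm high. Origin at the centre of the blade's underside, x to the front edge, z up
- lip (a point): middle of the blade's front edge, on the underside (80 mm ahead of the shovel's origin). Glass slides off the blade when it is tilted nose-down by some 26 to 36 degrees; axes as the shovel's
- handle (a point): centre of the shovel's straight handle bar, 45 mm behind and 79 mm above the shovel's origin. The bar runs along x over the rear half of the blade, 85 mm long, 22 mm wide (y), 30 mm high (64 to 94 mm above the underside), on a post at its rear end only; open below, down to the blade. Axes as the shovel's
- mat: thin black rubber mat fixed on the bench, 220 x 190 mm, 4 mm thick; origin at the centre of its underside. The shovel's place
- tote: open square grey plastic tote fixed on the bench, outside 210 x 210 mm, 70 mm high, walls and floor 5 mm; origin at the centre of its underside, x and y along its sides. It takes the broken glass; it and the returns box may stand on either side
- box: closed plywood returns box fixed on the bench, 230 mm (x) by 190 mm (y), 210 mm high, hollow, about 200 mm deep inside; origin at the centre of its underside. In its top is a mouth 120 mm (x = -20 to +100 mm) by 150 mm (y = -75 to +75 mm), covered by an aluminium flap
- flap_mouth (a point): centre of the flap's mouth, level with the top of the returns box (x = 40 mm, z = 210 mm in the box's frame); axes as the box's
- flap (a joint): angle of the flap, hinged along the mouth's +x edge and swinging down into the box (free edge at x = -20 mm, nearer the robot): 0 shut and flush with the top, growing as it goes down, at most 1.35 rad. A weak spring shuts it (0.07 N m when shut, 0.15 at 1.2 rad); a part pushed 60 mm down near the free edge and let go slides in
- shard0: a flat piece of broken greenish thick glass, irregular, about 60 x 42 mm and 9 mm thick, 40 g, lying flat on the shovel's blade at the start; origin at the middle of its underside. It is sharp and must never be touched by the gripper. May be absent
- shard1: a flat piece of broken greenish thick glass, irregular, about 60 x 42 mm and 9 mm thick, 40 g, lying flat on the shovel's blade at the start; origin at the middle of its underside. It is sharp and must never be touched by the gripper. May be absent
- shard2: a flat piece of broken greenish thick glass, irregular, about 60 x 42 mm and 9 mm thick, 40 g, lying flat on the shovel's blade at the start; origin at the middle of its underside. It is sharp and must never be touched by the gripper. May be absent
- shard3: a flat piece of broken greenish thick glass, irregular, about 60 x 42 mm and 9 mm thick, 40 g, lying flat on the shovel's blade at the start; origin at the middle of its underside. It is sharp and must never be touched by the gripper. May be absent
- holder0: chipped square tealight holder of solid greenish glass, 60 x 60 mm and 36 mm high with a round recess seen in its top, 0.12 to 0.21 kg, standing on the table; origin at the centre of its underside, x and y along its sides, z up. May be absent
- holder1: chipped square tealight holder of solid greenish glass, 60 x 60 mm and 36 mm high with a round recess seen in its top, 0.12 to 0.21 kg, standing on the table; origin at the centre of its underside, x and y along its sides, z up. May be absent
- holder2: chipped square tealight holder of solid greenish glass, 60 x 60 mm and 36 mm high with a round recess seen in its top, 0.12 to 0.21 kg, standing on the table; origin at the centre of its underside, x and y along its sides, z up. May be absent
- tape_roll: bystander: roll of amber packing tape 100 mm across, 48 mm high; origin under its centre
- vase: bystander: clear glass vase, 90 mm across, 160 mm high; origin under its centre
- dispenser: bystander: black bench tape dispenser about 150 x 55 mm with a roll, 95 mm high; origin under its centre

How it is judged:
By the outcome, as a careful person would: the job done as asked, in the order asked, and still so for the second after the job is handed in, with the robot touching nothing.
Of shard0, shard1, shard2, shard3 only 2 to 4 are there at a start; the rules pass over those that are not, and their reading is None.
Of holder0, holder1, holder2 only 2 to 3 are there at a start; the rules pass over those that are not, and their reading is None.
At some moment in a run one of holder0, holder1, holder2 may be knocked a few centimetres aside while the robot is not near it.
It also fails if it takes over 208 s, if anything falls off the work surface, if the arm or the gripper's body presses on something with over 40 N, if the wrist force passes 120 N, or if a joint passes its speed limit or range.

## Working session

There is one attempt and no reset: what is moved stays moved. The work goes in short steps, Python scripts to look and compute and a tool call to move; the robot and the scene stay as the last step left them, time stands still between calls to the robot, and variables do not carry over. Pictures are saved under pics/ and viewed, at most 14 in all, crops included, and the job is handed in when it is done.

Besides the shell and the picture viewer there is one more tool, called by a JSON object that holds its "method" and its "body", one argument or row to a line. jog_arm: Moves the arm, as the interface text tells. Its arguments: {"type":"object","properties":{"steps":{"type":"array","items":{"type":"array","items":{"type":"array","items":{"type":"number"}}}},"grip_force":{"type":"number"}},"required":["steps"]}

```bash
ls -la; mkdir -p pics; cat > h.py <<'E'
from station import *
import numpy as np, cv2
from scipy.spatial.transform import Rotation as R
def grab(c,fn=None):
    W=np.array(get_calibration(c)["world_from_camera"]); im=grab_frame(c)
    if fn: cv2.imwrite(f"pics/{fn}.png",im[:,:,::-1])
    return W,im
def w(W,p): return np.round((W@np.r_[p,1])[:3],4)
def find(c,W,names,f=spot_point,n=3,pm=.2):
    for k in names:
        print(c,k,[(round(d["p"],2),w(W,d["xyz"]).tolist()) for d in f(c,k)[:n] if d["p"]>pm])
def px(c,P):
    k=get_calibration(c); q=np.linalg.inv(k["world_from_camera"])@np.r_[P,1]
    return k["fx"]*q[0]/q[2]+k["cx"],k["fy"]*q[1]/q[2]+k["cy"]
E
python3 - <<'E'
from h import *
import station; print([n for n in dir(station) if not n.startswith('_')])
o=get_obs();print(o)
try: print(hold_point_z)
except Exception as e: print(e)
W,_=grab("top","top0");grab("scene","scene0")
W,_=grab("top")
find("top",W,["lip","handle","shovel","mat","tote","box","flap_mouth","shard0","holder0","tape_roll","vase","dispenser"],n=4)
E
```

```text
total 12
drwxr-xr-x  3 agent agent 4096 Nov 30 21:03 .
drwxr-xr-x 23 root  root  4096 Nov 30 21:03 ..
drwxr-xr-x  2 agent agent 4096 Nov 30 21:03 pics
['IKError', 'boxes_of', 'get_calibration', 'get_obs', 'grab_frame', 'hand_in', 'hold_point_z', 'spot_point']
{'t': 0.0, 'joint_positions': array([-1.52330209e+00,  1.81531857e-01,  1.60799725e+00, -2.18817201e-05,
        1.35380420e+00, -2.06296037e-01]), 'dq': array([ 5.79542214e-04, -1.51928331e-04, -1.10208393e-03, -8.78755665e-04,
        1.98880996e-05,  1.05382820e-05]), 'effort': array([-2.60633287e-04, -4.44863999e+01, -3.51336157e+01, -2.24174860e-04,
        9.08530637e-03,  3.73162425e-05]), 'eef_pos': array([ 0.14437171, -0.55631913,  0.40379425]), 'eef_rot': array([-3.13988453e+00, -3.35640294e-04,  2.53794714e-01]), 'ft_force': array([-0.47352606,  0.97373384,  0.0255438 ]), 'torque': array([-0.03639093,  0.02054139,  0.0449284 ]), 'gripper_force': 0.0, 'opening': 0.9958143119004972}
0.1547
top lip [(0.66, [0.7047, -0.0479, 0.0039])]
top handle [(0.7, [0.5851, -0.0169, 0.0788])]
top shovel [(0.63, [0.6231, -0.0314, 0.0036])]
top mat []
top tote [(0.55, [0.5304, 0.3704, 0.0035])]
top box [(0.67, [0.5513, -0.3925, 0.0018])]
top flap_mouth [(0.84, [0.589, -0.3886, 0.2086]), (0.58, [0.3334, -0.2977, 0.003])]
top shard0 [(0.65, [0.5923, 0.0079, 0.0118]), (0.58, [0.6549, -0.0735, 0.0091]), (0.57, [0.6643, -0.0071, 0.0105]), (0.27, [0.6239, -0.0323, 0.0045])]
top holder0 [(0.82, [0.4366, 0.1318, -0.0006]), (0.8, [0.4465, -0.1214, 0.004]), (0.69, [0.4362, -0.0149, -0.0005])]
top tape_roll [(0.65, [0.5495, -0.3885, 0.0009]), (0.55, [0.7963, 0.003, 0.0017])]
top vase [(0.8, [0.7475, -0.1691, 0.0033]), (0.64, [0.7079, -0.0492, 0.0036])]
top dispenser [(0.95, [0.3297, -0.2983, 0.002]), (0.52, [0.4399, 0.1318, 0.001])]
```

View pics/top0.png

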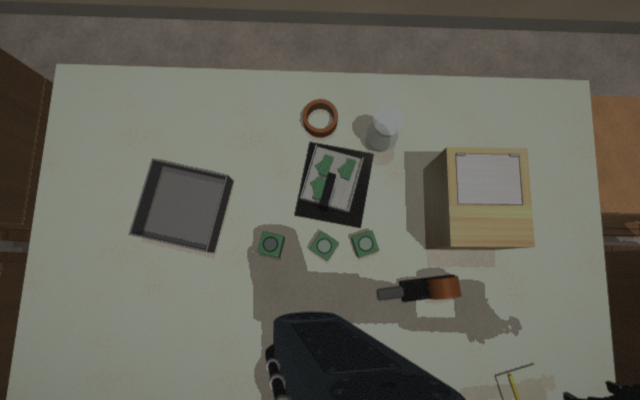

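View pics/scene0.png

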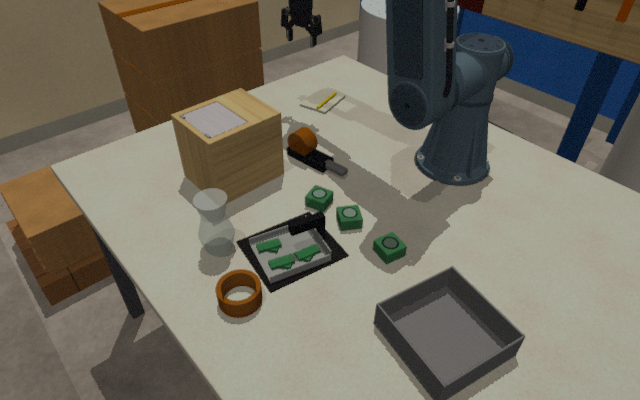

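{"method": "jog_arm", "body": {
  "steps": [
    [[85,28,-20.5,-10,0],[85,56,-41,-20,0],[85,84,-61.5,-30,0],[85,112,-82,-40,0],[85,140,-102.5,-50,0]]
  ]
}}

```text
t: 1.17
eef_pos: [0.2548, -0.4209, 0.4552]
eef_rot: [3.141, -0.0, 0.253]
ft_force: [0.6, -1.2, 1.2]
opening: 0.995
gripper_force: 0.0
```

{"method": "jog_arm", "body": {
  "steps": [
    [[85,28,-20.5,0,0],[85,56,-41,0,0],[85,84,-61.5,0,0],[85,112,-82,0,0],[85,140,-102.5,0,0]]
  ]
}}

```text
t: 1.58
eef_pos: [0.3646, -0.2863, 0.455]
eef_rot: [3.141, -0.0, 0.254]
ft_force: [-0.2, -0.3, -0.5]
opening: 0.999
gripper_force: 0.0
```

{"method": "jog_arm", "body": {
  "steps": [
    [[85,28,-20.5,0,0],[85,56,-41,0,0],[85,84,-61.5,0,0],[85,112,-82,0,0],[85,140,-102.5,0,0]]
  ]
}}

```text
t: 2.0
eef_pos: [0.4745, -0.1518, 0.455]
eef_rot: [3.141, -0.001, 0.254]
ft_force: [1.0, 0.2, 0.2]
opening: 0.996
gripper_force: 0.0
```

{"method": "jog_arm", "body": {
  "steps": [
    [[85,28,-20.5,0,0.09],[85,56,-41,0,0.18],[85,84,-61.5,0,0.27],[85,112,-82,0,0.36],[85,140,-102.5,0,0.46]]
  ]
}}

```text
t: 2.42
eef_pos: [0.5844, -0.0174, 0.4548]
eef_rot: [3.142, -0.0, -0.21]
ft_force: [-0.7, -0.7, 0.1]
opening: 0.995
gripper_force: 0.0
```

```bash
cat >> h.py <<'E'
def st():
    o=get_obs(); Rm=R.from_euler("xyz",o["eef_rot"]).as_matrix()
    print("t%.2f"%o["t"],"grasp",np.round(o["eef_pos"]+Rm[:,2]*.1547,4),"rot",np.round(o["eef_rot"],3),"F",np.round(o["ft_force"],1),"M",np.round(o["torque"],2),"op %.1f"%(o["opening"]*85.4),"gf",round(o["gripper_force"],1)); return o,Rm
def go(P,yaw=None):
    o,Rm=st(); d=np.array(P)-(o["eef_pos"]+Rm[:,2]*.1547)
    print("shift tool mm",np.round(Rm.T@d*1e3,1), "turn",None if yaw is None else round(-(yaw-np.arctan2(Rm[1,0],Rm[0,0])),3))
E
python3 - <<'E'
from h import *
st()
W,_=grab("wrist","w1")
find("wrist",W,["lip","handle","shovel","shard0","tote","mat","holder0"],n=4)
W,_=grab("top","top1")
find("top",W,["lip","handle","shovel","tote","box","flap_mouth","mat"],n=2)
E
```

```text
t2.42 grasp [ 0.5844 -0.0175  0.3001] rot [ 3.142 -0.    -0.21 ] F [-0.7 -0.7  0.1] M [ 0.01  0.   -0.03] op 85.0 gf 0.0
wrist lip [(0.7, [0.702, -0.0489, 0.0031]), (0.3, [0.4335, -0.0126, -0.0011])]
wrist handle [(0.68, [0.5845, -0.0176, 0.0779])]
wrist shovel [(0.6, [0.6249, -0.0299, 0.0008])]
wrist shard0 [(0.81, [0.656, -0.0733, 0.0083]), (0.8, [0.6634, -0.0055, 0.0062]), (0.57, [0.5977, 0.0091, 0.0078])]
wrist tote [(0.68, [0.531, 0.3704, 0.0014]), (0.25, [0.4351, -0.0139, -0.0027])]
wrist mat []
wrist holder0 [(0.83, [0.436, 0.1327, 0.0011]), (0.62, [0.4476, -0.1245, 0.0003])]
top lip []
top handle [(0.92, [0.585, -0.0199, 0.082]), (0.38, [0.333, -0.298, 0.0007])]
top shovel [(0.72, [0.6256, -0.0308, 0.0058])]
top tote [(0.59, [0.5282, 0.3706, 0.0013])]
top box [(0.95, [0.5498, -0.3914, -0.0004])]
top flap_mouth [(0.91, [0.5897, -0.3903, 0.2113])]
top mat [(0.52, [0.5522, -0.3907, 0.0002])]
```

View pics/w1.png

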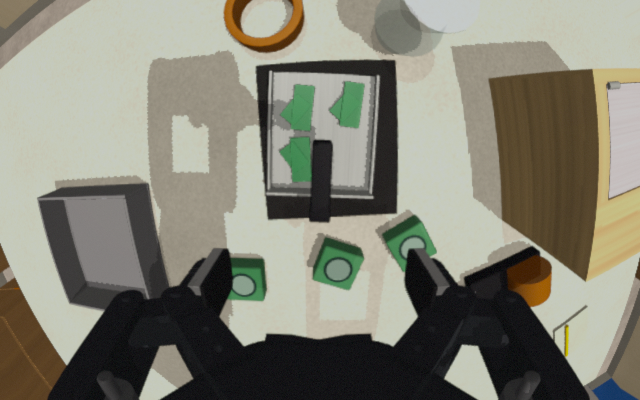

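```bash
cat >> h.py <<'E'
def ray(c,uv,z,W=None):
    k=get_calibration(c); W=np.array(k["world_from_camera"]) if W is None else W
    a=np.array([(uv[0]-k["cx"])/k["fx"],(uv[1]-k["cy"])/k["fy"]])
    if c=="wrist":
        r=np.hypot(*a); v=np.r_[a/r*np.sin(r),np.cos(r)]
    else: v=np.r_[a,1]
    v=W[:3,:3]@v; return W[:3,3]+v*(z-W[2,3])/v[2]
E
python3 - <<'E'
from h import *
def yaw(a,b): d=b-a; return round(float(np.arctan2(d[1],d[0])),3)
r=lambda uv,z:ray("wrist",uv,z)
print("mat L",yaw(r((268,218),.004),r((257,67),.004)),"mat R",yaw(r((396,213),.004),r((396,61),.004)))
print("mat", [r(p,.004)[:2].round(4).tolist() for p in [(268,218),(257,67),(396,213),(396,61)]])
print("bar",yaw(r((319.5,220),.098),r((321.5,142),.098)), r((319.5,220),.098),r((321.5,142),.098))
print("walls",yaw(r((267,195),.026),r((268,72),.026)),yaw(r((373,198),.026),r((379,76),.026)))
k=[ray("top",p,.07)[:2] for p in [(153,158),(233,177),(215,253),(130,236)]]
print("tote",np.round(k,3).tolist(),np.mean(k,0),yaw(k[3],k[0]),yaw(k[2],k[1]))
b=[ray("top",p,.21)[:2] for p in [(447,149),(526,149),(533,246),(450,246)]]
print("box",np.round(b,3).tolist())
k=[ray("top",p,.21)[:2] for p in [(456,154),(520,153),(523,205),(458,205)]]
print("flap",np.round(k,3).tolist(),np.mean(k,0))
E
```

```text
mat L -0.164 mat R -0.168
mat [[0.5191, 0.0693], [0.7305, 0.0343], [0.4879, -0.1154], [0.7016, -0.1516]]
bar -0.23 [ 0.53523326 -0.01030176  0.098     ] [ 0.6201105  -0.03019344  0.098     ]
walls -0.239 -0.228
tote [[0.655, 0.449], [0.609, 0.232], [0.407, 0.266], [0.445, 0.488]] [0.52881149 0.35868173] -0.183 -0.164
box [[0.659, -0.296], [0.665, -0.481], [0.439, -0.484], [0.434, -0.297]]
flap [[0.648, -0.316], [0.655, -0.467], [0.532, -0.467], [0.527, -0.318]] [ 0.59027925 -0.39180998]
```

```bash
python3 - <<'E'
from h import *
go([.5642,-.0159,.087],-.235)
E
```

```text
t3.22 grasp [ 0.5834 -0.0194  0.3001] rot [-3.142 -0.    -0.207] F [ 0.2 -0.6 -0.5] M [-0.03  0.05 -0.03] op 85.2 gf 0.0
shift tool mm [-19.6   0.6 213.1] turn 0.028
```

{"method": "jog_arm", "body": {
  "steps": [
    [[85,-10,0,35,0.02],[85,-19,0.5,70,0.025],[85,-19,0.5,105,0.025],[85,-19,0.5,140,0.025],[85,-19,0.5,165,0.025]]
  ]
}}

```text
t: 3.63
eef_pos: [0.5636, -0.0154, 0.2867]
eef_rot: [-3.142, 0.003, -0.231]
ft_force: [0.1, 0.8, 0.5]
opening: 0.994
gripper_force: 0.0
```

{"method": "jog_arm", "body": {
  "steps": [
    [[85,0,0,18,0],[85,0,0,34,0],[85,0,0,48,0],[85,0,0,48,0],[60,0,0,48,0]]
  ],
  "grip_force": 20
}}

```text
t: 4.05
eef_pos: [0.5646, -0.0157, 0.2412]
eef_rot: [-3.142, 0.002, -0.231]
ft_force: [-0.5, -0.5, -0.4]
opening: 0.881
gripper_force: 0.0
```

{"method": "jog_arm", "body": {
  "steps": [
    [[30,0,0,0,0],[30,0,0,0,0],[30,0,0,0,0],[30,0,0,0,0],[30,0,0,0,0]]
  ]
}}

```text
t: 4.47
eef_pos: [0.565, -0.0158, 0.2423]
eef_rot: [-3.142, -0.001, -0.231]
ft_force: [-0.3, -0.4, 0.6]
opening: 0.352
gripper_force: 0.0
```

```bash
python3 - <<'E'
from h import *
st()
W,_=grab("wrist","w2")
find("wrist",W,["handle","shovel","lip"],n=2)
E
```

```text
t4.47 grasp [ 0.5652 -0.0158  0.0876] rot [-3.142e+00 -1.000e-03 -2.310e-01] F [-0.3 -0.4  0.6] M [ 0.02 -0.03  0.05] op 30.1 gf 0.0
wrist handle [(0.87, [0.5851, -0.0186, 0.0761])]
wrist shovel [(0.89, [0.6236, -0.0276, 0.002])]
wrist lip [(0.75, [0.7011, -0.0507, 0.0048])]
```

View pics/w2.png

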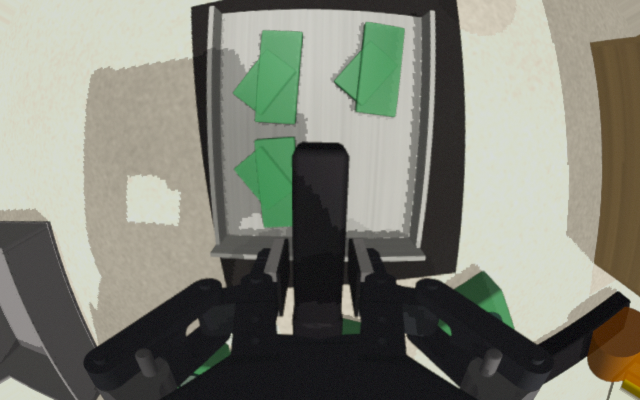

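{"method": "jog_arm", "body": {
  "steps": [
    [[15,0,0,0,0],[10,0,0,0,0],[10,0,0,0,0],[10,0,0,0,0],[10,0,0,0,0]]
  ],
  "grip_force": 110
}}

```text
t: 5.08
eef_pos: [0.565, -0.0157, 0.2421]
eef_rot: [-3.142, -0.001, -0.231]
ft_force: [-0.8, 0.9, 5.1]
opening: 0.24
gripper_force: 108.1
```

{"method": "jog_arm", "body": {
  "steps": [
    [[10,0,0,-3,0],[10,0,0,-9,0],[10,0,0,-17,0],[10,0,0,-25,0],[10,0,0,-30,0]]
  ]
}}

```text
t: 5.5
eef_pos: [0.565, -0.0158, 0.2729]
eef_rot: [3.142, -0.001, -0.231]
ft_force: [0.2, -0.7, -3.1]
opening: 0.239
gripper_force: 107.7
```

```bash
python3 - <<'E'
from h import *
st()
W,_=grab("wrist")
find("wrist",W,["handle","shovel","lip"],n=2)
W,_=grab("scene","s2")
find("scene",W,["handle","shovel","lip"],n=2)
E
```

```text
t5.50 grasp [ 0.5652 -0.0158  0.1182] rot [ 3.142e+00 -1.000e-03 -2.310e-01] F [ 0.2 -0.7 -3.1] M [ 0.06  0.15 -0.02] op 20.4 gf 107.7
wrist handle [(0.95, [0.5819, -0.0198, 0.111])]
wrist shovel [(0.56, [0.622, -0.0285, 0.0312]), (0.25, [0.5852, -0.0205, 0.1113])]
wrist lip [(0.72, [0.7006, -0.05, 0.0335]), (0.43, [0.3313, -0.3013, -0.0004])]
scene handle [(0.95, [0.5843, -0.0198, 0.1143])]
scene shovel [(0.65, [0.6239, -0.0308, 0.0342]), (0.56, [0.6985, -0.0506, 0.0374])]
scene lip [(0.8, [0.7015, -0.0513, 0.0331]), (0.6, [0.4303, 0.1296, 0.0043])]
```

View pics/s2.png

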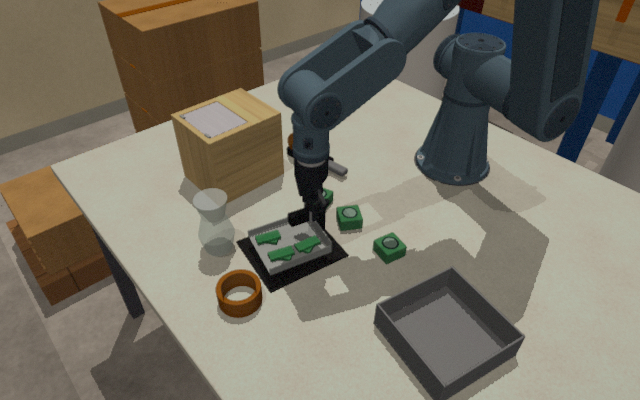

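{"method": "jog_arm", "body": {
  "steps": [
    [[10,0,0,-6,0],[10,0,0,-18,0],[10,0,0,-34,0],[10,0,0,-50,0],[10,0,0,-62,0]]
  ]
}}

```text
t: 6.32
eef_pos: [0.5652, -0.0158, 0.3362]
eef_rot: [-3.142, -0.002, -0.231]
ft_force: [0.5, 0.3, -3.3]
opening: 0.238
gripper_force: 107.8
```

{"method": "jog_arm", "body": {
  "steps": [
    [[10,-4,-3,-12,0],[10,-13,-10,-24,0],[10,-27,-21,-32,0],[10,-42,-32,-34,0],[10,-57,-44,-34,0]]
  ]
}}

```text
t: 6.73
eef_pos: [0.5189, 0.0407, 0.3693]
eef_rot: [-3.141, -0.002, -0.232]
ft_force: [-0.3, -0.2, -4.4]
opening: 0.24
gripper_force: 107.8
```

{"method": "jog_arm", "body": {
  "steps": [
    [[10,-15,-11,0,0],[10,-29,-22,0,0],[10,-40,-31,0,0],[10,-48,-37,0,0],[10,-51,-39,0,0]]
  ]
}}

```text
t: 7.15
eef_pos: [0.4778, 0.091, 0.3679]
eef_rot: [-3.141, 0.0, -0.23]
ft_force: [-0.1, 0.9, -3.6]
opening: 0.241
gripper_force: 107.9
```

{"method": "jog_arm", "body": {
  "steps": [
    [[10,0,0,0,-0.04],[10,0,0,0,-0.11],[10,0,0,0,-0.19],[10,0,0,0,-0.27],[10,0,0,0,-0.35]]
  ]
}}

```text
t: 7.57
eef_pos: [0.4791, 0.0894, 0.3679]
eef_rot: [3.141, -0.0, 0.122]
ft_force: [-0.0, 0.0, -4.2]
opening: 0.234
gripper_force: 107.9
```

{"method": "jog_arm", "body": {
  "steps": [
    [[10,0,0,0,-0.08],[10,0,0,0,-0.16],[10,0,0,0,-0.24],[10,0,0,0,-0.32],[10,0,0,0,-0.4]]
  ]
}}

```text
t: 7.98
eef_pos: [0.4791, 0.0894, 0.3679]
eef_rot: [3.141, -0.0, 0.522]
ft_force: [0.7, 0.6, -3.9]
opening: 0.243
gripper_force: 107.8
```

{"method": "jog_arm", "body": {
  "steps": [
    [[10,0,0,0,-0.08],[10,0,0,0,-0.16],[10,0,0,0,-0.24],[10,0,0,0,-0.32],[10,0,0,0,-0.4]]
  ]
}}

```text
t: 8.4
eef_pos: [0.4791, 0.0894, 0.3679]
eef_rot: [3.141, 0.0, 0.922]
ft_force: [0.3, 0.4, -3.8]
opening: 0.236
gripper_force: 107.9
```

{"method": "jog_arm", "body": {
  "steps": [
    [[10,0,0,0,-0.08],[10,0,0,0,-0.16],[10,0,0,0,-0.24],[10,0,0,0,-0.31],[10,0,0,0,-0.36]]
  ]
}}

```text
t: 8.82
eef_pos: [0.4791, 0.0893, 0.3679]
eef_rot: [3.141, 0.0, 1.282]
ft_force: [-0.7, 1.5, -4.8]
opening: 0.237
gripper_force: 107.9
```

```bash
python3 - <<'E'
from h import *
go([.486,.128,.155],1.39)
W,_=grab("wrist","w3")
find("wrist",W,["handle","shovel","lip","tote","shard0"],n=3)
W,_=grab("scene","s3")
find("scene",W,["handle","shovel","lip","tote"],n=2)
W,_=grab("top")
find("top",W,["lip","tote"],n=2)
E
```

```text
t8.82 grasp [0.4792 0.0892 0.2132] rot [3.141 0.    1.282] F [-0.7  1.5 -4.8] M [-0.18  0.06  0.05] op 20.3 gf 107.9
shift tool mm [39.1 -4.6 58.2] turn -0.108
wrist handle []
wrist shovel [(0.59, [0.4959, 0.1498, 0.129])]
wrist lip [(0.69, [0.5192, 0.2223, 0.1293])]
wrist tote []
wrist shard0 [(0.92, [0.544, 0.1766, 0.1304]), (0.82, [0.4571, 0.1216, 0.1328]), (0.58, [0.4783, 0.1909, 0.1299])]
scene handle [(0.74, [0.488, 0.1047, 0.2118]), (0.67, [0.4942, 0.1496, 0.1315])]
scene shovel [(0.67, [0.4971, 0.1468, 0.1275]), (0.22, [0.7951, 0.0131, 0.0035])]
scene lip [(0.58, [0.5192, 0.22, 0.1311])]
scene tote [(0.68, [0.5277, 0.373, 0.0012]), (0.41, [0.4863, 0.1053, 0.2063])]
top lip []
top tote [(0.96, [0.5309, 0.3691, 0.003])]
```

View pics/w3.png

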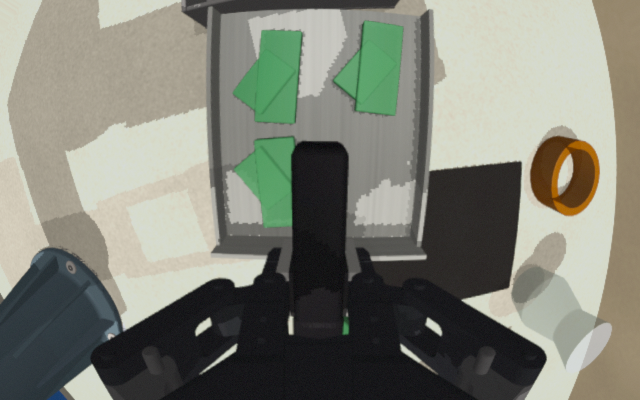

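{"method": "jog_arm", "body": {
  "steps": [
    [[10,4,0,8,-0.03],[10,13,-1,16,-0.06],[10,24,-3,24,-0.09],[10,36,-5,32,-0.108],[10,45,-6,39,-0.108]]
  ]
}}

```text
t: 9.93
eef_pos: [0.4856, 0.1364, 0.3272]
eef_rot: [-3.14, -0.0, 1.389]
ft_force: [-0.2, -0.5, -3.7]
opening: 0.247
gripper_force: 107.9
```

{"method": "jog_arm", "body": {
  "steps": [
    [[10,4,0,5,0],[10,6,0,8,0],[10,6,0,8,0]]
  ]
}}

```text
t: 10.18
eef_pos: [0.4867, 0.1412, 0.3196]
eef_rot: [-3.14, 0.001, 1.388]
ft_force: [-0.6, -0.6, -3.9]
opening: 0.238
gripper_force: 107.9
```

```bash
python3 - <<'E'
from h import *
go([.488,.139,.166],1.39)
W,_=grab("wrist")
find("wrist",W,["shovel","lip","tote"],n=2)
W,_=grab("scene","s4")
find("scene",W,["handle","shovel","lip","tote"],n=2)
cv2.imwrite("pics/s4c.png",cv2.resize(_[150:400,280:600,::-1],None,fx=2.4,fy=2.4))
E
```

```text
t10.18 grasp [0.4864 0.1412 0.1649] rot [-3.140e+00  1.000e-03  1.388e+00] F [-0.6 -0.6 -3.9] M [-0.21  0.09 -0.07] op 20.3 gf 107.9
shift tool mm [-1.9  1.9 -1.1] turn -0.002
wrist shovel [(0.6, [0.4976, 0.2029, 0.077])]
wrist lip [(0.86, [0.5132, 0.2805, 0.0825]), (0.22, [0.4917, 0.2014, 0.0815])]
wrist tote []
scene handle [(0.94, [0.4923, 0.1553, 0.162])]
scene shovel [(0.81, [0.4979, 0.2018, 0.0819]), (0.58, [0.5273, 0.3718, 0.0014])]
scene lip [(0.92, [0.5158, 0.278, 0.0817])]
scene tote [(0.61, [0.5279, 0.3727, 0.0039])]
```

View pics/s4c.png

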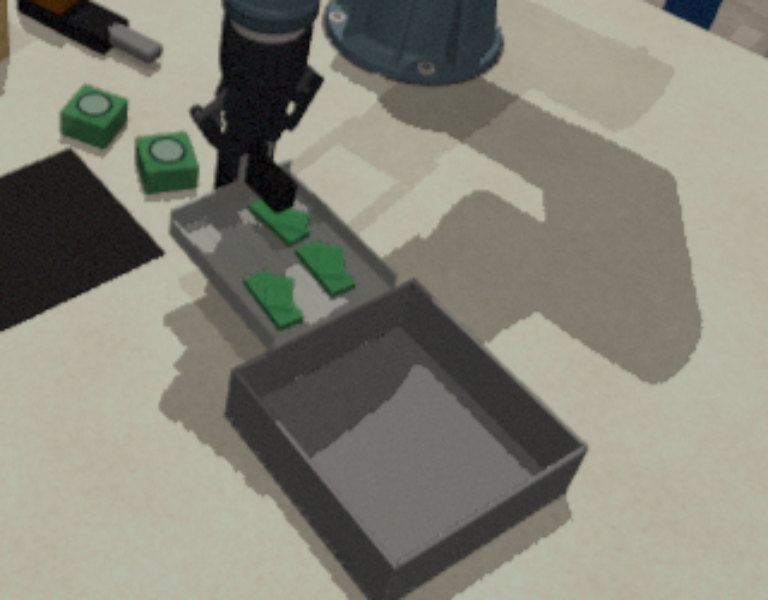

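```bash
python3 - <<'E'
from h import *
f=lambda u,v,z: ray("scene",(280+u/2.4,150+v/2.4),z).round(4)
for p in [(395,281),(272,342)]: print("blade wall top/corner",f(*p,.082),f(*p,.104))
for p in [(412,282),(233,371),(586,447),(396,568)]: print("tote corner",f(*p,.07))
P=np.array([[.5145+.984*s,.279-.18*s] for s in(-.07,.07)])
for p in P: u,v=px("scene",[*p,.082]); print("expected lip corner px",(u-280)*2.4,(v-150)*2.4)
E
```

```text
blade wall top/corner [0.4321 0.2852 0.082 ] [0.4508 0.2943 0.104 ]
blade wall top/corner [0.5705 0.2579 0.082 ] [0.5853 0.2678 0.104 ]
tote corner [0.4108 0.2914 0.07  ]
tote corner [0.6115 0.2514 0.07  ]
tote corner [0.4483 0.4923 0.07  ]
tote corner [0.6501 0.4541 0.07  ]
expected lip corner px 391.5714024915021 292.4553926609733
expected lip corner px 269.38523414416835 355.8009298138063
```

{"method": "jog_arm", "body": {
  "steps": [
    [[10,3,0,2,0],[10,4,0,2,0],[10,4,0,2,0]]
  ]
}}

```text
t: 10.88
eef_pos: [0.4877, 0.1447, 0.3186]
eef_rot: [-3.141, -0.0, 1.387]
ft_force: [0.0, -0.8, -4.4]
opening: 0.236
gripper_force: 107.9
```

{"method": "jog_arm", "body": {
  "steps": [
    [[10,0,0,0,0],[10,0,0,0,0],[10,0,0,0,0]]
  ],
  "grip_force": 60
}}

```text
t: 11.13
eef_pos: [0.4877, 0.1445, 0.3187]
eef_rot: [-3.142, 0.0, 1.387]
ft_force: [0.7, -1.4, -4.0]
opening: 0.237
gripper_force: 107.9
```

{"method": "jog_arm", "body": {
  "steps": [
    [[10,0,0,0,0],[10,0,0,0,0],[10,0,0,0,0]]
  ],
  "grip_force": 20
}}

```text
t: 11.38
eef_pos: [0.4877, 0.1445, 0.3187]
eef_rot: [3.142, -0.0, 1.387]
ft_force: [-0.0, 0.2, -3.9]
opening: 0.238
gripper_force: 107.9
```

```bash
python3 - <<'E'
from h import *
st()
W,_=grab("wrist")
find("wrist",W,["shovel","lip"],n=2)
W,_=grab("scene")
find("scene",W,["handle","shovel","lip"],n=2)
E
```

```text
t11.38 grasp [0.4877 0.1445 0.164 ] rot [ 3.142 -0.     1.387] F [-0.   0.2 -3.9] M [-0.18  0.02  0.01] op 20.3 gf 107.9
wrist shovel [(0.96, [0.4974, 0.2051, 0.0803])]
wrist lip [(0.96, [0.5168, 0.2802, 0.0812]), (0.56, [0.4983, 0.2048, 0.0786])]
scene handle [(0.77, [0.493, 0.159, 0.1607])]
scene shovel [(0.62, [0.5007, 0.2045, 0.082])]
scene lip [(0.94, [0.5142, 0.2808, 0.0786])]
```

{"method": "jog_arm", "body": {
  "steps": [
    [[15,0,0,0,0],[18,0,0,0,0]]
  ],
  "grip_force": 40
}}

```text
t: 11.9
eef_pos: [0.4877, 0.1445, 0.3187]
eef_rot: [-3.142, -0.0, 1.387]
ft_force: [0.6, -0.5, -4.4]
opening: 0.237
gripper_force: 107.9
```

{"method": "jog_arm", "body": {
  "steps": [
    [[20,0,0,0,0],[20,0,0,0,0]]
  ],
  "grip_force": 40
}}

```text
t: 12.07
eef_pos: [0.4877, 0.1445, 0.3187]
eef_rot: [-3.142, -0.0, 1.387]
ft_force: [-0.6, -0.3, -3.7]
opening: 0.239
gripper_force: 104.8
```

{"method": "jog_arm", "body": {
  "steps": [
    [[20.4,0,0,0,0]]
  ],
  "grip_force": 40
}}

```text
t: 12.15
eef_pos: [0.4877, 0.1445, 0.3187]
eef_rot: [-3.142, 0.0, 1.387]
ft_force: [0.7, 0.3, -4.9]
opening: 0.242
gripper_force: 84.0
```

{"method": "jog_arm", "body": {
  "steps": [
    [[20.8,0,0,0,0]]
  ],
  "grip_force": 40
}}

```text
t: 12.23
eef_pos: [0.4877, 0.1445, 0.3187]
eef_rot: [3.142, -0.0, 1.387]
ft_force: [0.1, 0.3, -3.5]
opening: 0.25
gripper_force: 63.2
```

{"method": "jog_arm", "body": {
  "steps": [
    [[21.2,0,0,0,0]]
  ]
}}

```text
t: 12.32
eef_pos: [0.4877, 0.1445, 0.3187]
eef_rot: [-3.142, -0.0, 1.387]
ft_force: [-0.2, -0.3, -4.9]
opening: 0.249
gripper_force: 42.3
```

{"method": "jog_arm", "body": {
  "steps": [
    [[21.5,0,0,0,0],[21.5,0,0,0,0]]
  ]
}}

```text
t: 12.48
eef_pos: [0.4877, 0.1445, 0.3187]
eef_rot: [3.142, -0.0, 1.387]
ft_force: [-0.2, -0.6, -4.1]
opening: 0.252
gripper_force: 27.3
```

```bash
python3 - <<'E'
from h import *
st()
W,_=grab("wrist")
find("wrist",W,["shovel","lip"],n=2)
W,_=grab("scene")
find("scene",W,["handle","shovel","lip"],n=2)
E
```

```text
t12.48 grasp [0.4877 0.1445 0.164 ] rot [ 3.142 -0.     1.387] F [-0.2 -0.6 -4.1] M [-0.12  0.02 -0.  ] op 21.5 gf 27.3
wrist shovel [(0.86, [0.4961, 0.2059, 0.0806])]
wrist lip [(0.82, [0.5142, 0.2824, 0.0809]), (0.72, [0.7998, 0.0074, 0.0009])]
scene handle [(0.59, [0.4938, 0.1618, 0.1618])]
scene shovel [(0.89, [0.5018, 0.2048, 0.0819])]
scene lip [(0.62, [0.5148, 0.2794, 0.0801]), (0.47, [0.4774, 0.2383, 0.0867])]
```

{"method": "jog_arm", "body": {
  "steps": [
    [[21.65,0,0,0,0],[21.65,0,0,0,0]]
  ]
}}

```text
t: 13.0
eef_pos: [0.4877, 0.1445, 0.3187]
eef_rot: [3.142, 0.0, 1.387]
ft_force: [0.3, 0.0, -3.6]
opening: 0.254
gripper_force: 18.2
```

{"method": "jog_arm", "body": {
  "steps": [
    [[21.75,0,0,0,0],[21.75,0,0,0,0]]
  ]
}}

```text
t: 13.17
eef_pos: [0.4877, 0.1445, 0.3187]
eef_rot: [-3.142, -0.0, 1.387]
ft_force: [0.1, -0.1, -4.1]
opening: 0.258
gripper_force: 12.8
```

```bash
python3 - <<'E'
from h import *
st()
W,_=grab("wrist")
find("wrist",W,["shovel","lip"],n=2)
W,_=grab("scene")
find("scene",W,["handle","shovel","lip"],n=2)
E
```

```text
t13.17 grasp [0.4877 0.1445 0.164 ] rot [-3.142 -0.     1.387] F [ 0.1 -0.1 -4.1] M [-0.15  0.11 -0.  ] op 22.1 gf 12.8
wrist shovel [(0.7, [0.496, 0.2028, 0.0752])]
wrist lip [(0.71, [0.5143, 0.277, 0.0743])]
scene handle [(0.71, [0.4943, 0.1628, 0.1593]), (0.54, [0.5329, 0.2302, 0.0805])]
scene shovel [(0.95, [0.4978, 0.1973, 0.0773])]
scene lip [(0.67, [0.5116, 0.2746, 0.0662])]
```

{"method": "jog_arm", "body": {
  "steps": [
    [[21.8,0,0,0,0],[21.8,0,0,0,0],[21.8,0,0,0,0]]
  ]
}}

```text
t: 13.77
eef_pos: [0.4878, 0.1445, 0.3187]
eef_rot: [3.142, -0.0, 1.387]
ft_force: [-0.1, 0.6, -3.2]
opening: 0.258
gripper_force: 10.2
```

{"method": "jog_arm", "body": {
  "steps": [
    [[21.85,0,0,0,0],[21.85,0,0,0,0],[21.85,0,0,0,0]]
  ]
}}

```text
t: 14.02
eef_pos: [0.4878, 0.1445, 0.3187]
eef_rot: [3.142, -0.0, 1.387]
ft_force: [0.5, -0.0, -3.6]
opening: 0.256
gripper_force: 7.5
```

```bash
python3 - <<'E'
from h import *
st()
W,_=grab("wrist")
find("wrist",W,["shovel","lip"],n=2)
W,_=grab("scene","s5")
find("scene",W,["handle","shovel","lip"],n=2)
cv2.imwrite("pics/s5c.png",cv2.resize(_[150:400,280:600,::-1],None,fx=2.4,fy=2.4))
E
```

```text
t14.02 grasp [0.4878 0.1445 0.164 ] rot [ 3.142 -0.     1.387] F [ 0.5 -0.  -3.6] M [-0.1  -0.04 -0.02] op 21.9 gf 7.5
wrist shovel [(0.96, [0.4957, 0.2003, 0.075])]
wrist lip [(0.92, [0.513, 0.2796, 0.071])]
scene handle [(0.95, [0.4929, 0.1589, 0.1594]), (0.39, [0.5484, -0.3909, 0.0017])]
scene shovel [(0.98, [0.498, 0.199, 0.0738]), (0.51, [0.4712, 0.2326, 0.0769])]
scene lip [(0.61, [0.5108, 0.2735, 0.0704])]
```

View pics/s5c.png

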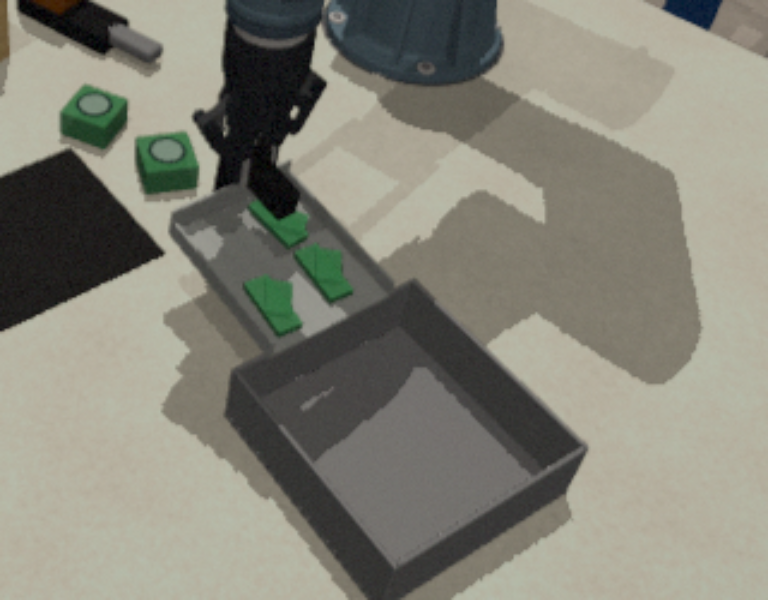

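{"method": "jog_arm", "body": {
  "steps": [
    [[21.85,2,0,-2,0],[21.85,5,0,-6,0],[21.85,8,0,-9,0],[21.85,9,0,-11,0],[21.85,9,0,-11,0]]
  ]
}}

```text
t: 14.78
eef_pos: [0.4897, 0.1538, 0.3305]
eef_rot: [3.14, -0.001, 1.387]
ft_force: [0.1, 0.2, -3.4]
opening: 0.257
gripper_force: 7.5
```

```bash
python3 - <<'E'
from h import *
st()
W,_=grab("wrist")
find("wrist",W,["shovel","lip"],n=2)
W,_=grab("scene")
find("scene",W,["handle","shovel","lip"],n=2)
E
```

```text
t14.78 grasp [0.4899 0.1538 0.1758] rot [ 3.140e+00 -1.000e-03  1.387e+00] F [ 0.1  0.2 -3.4] M [-0.   -0.01 -0.04] op 22.0 gf 7.5
wrist shovel [(0.97, [0.4979, 0.1983, 0.0798])]
wrist lip [(0.87, [0.5109, 0.275, 0.0694])]
scene handle [(0.9, [0.4952, 0.1693, 0.1673])]
scene shovel [(0.75, [0.4984, 0.1997, 0.0797]), (0.5, [0.4593, 0.1667, 0.0941])]
scene lip [(0.68, [0.5133, 0.274, 0.0697]), (0.63, [0.6067, -0.0414, -0.0021])]
```

{"method": "jog_arm", "body": {
  "steps": [
    [[21.85,3,0,-3,0],[21.85,8,0,-8,0],[21.85,13,0,-13,0],[21.85,18,0,-17,0],[21.85,22,0,-20,0]]
  ]
}}

```text
t: 15.55
eef_pos: [0.4936, 0.1757, 0.3505]
eef_rot: [3.141, -0.0, 1.387]
ft_force: [0.7, 0.2, -3.5]
opening: 0.256
gripper_force: 7.2
```

```bash
python3 - <<'E'
from h import *
st()
W,_=grab("wrist")
find("wrist",W,["shovel","lip"],n=2)
W,_=grab("scene")
find("scene",W,["handle","shovel","lip"],n=2)
E
```

```text
t15.55 grasp [0.4937 0.1758 0.1958] rot [ 3.141 -0.     1.387] F [ 0.7  0.2 -3.5] M [-0.05  0.01 -0.  ] op 21.9 gf 7.2
wrist shovel [(0.92, [0.4966, 0.2043, 0.0931]), (0.46, [0.4982, 0.1884, 0.1798])]
wrist lip [(0.73, [0.5135, 0.2789, 0.0706])]
scene handle [(0.77, [0.4971, 0.1883, 0.1847])]
scene shovel [(0.59, [0.5002, 0.2056, 0.0954]), (0.3, [0.6069, -0.0392, -0.0011])]
scene lip [(0.57, [0.5119, 0.2757, 0.0677]), (0.42, [0.6078, -0.0431, 0.0004])]
```

{"method": "jog_arm", "body": {
  "steps": [
    [[21.88,4,0,-4,0],[21.88,9,0,-8,0],[21.88,14,0,-12,0],[21.88,19,0,-15,0],[21.88,23,0,-17,0]]
  ]
}}

```text
t: 16.32
eef_pos: [0.4978, 0.1983, 0.3673]
eef_rot: [3.141, -0.0, 1.387]
ft_force: [0.7, -0.3, -4.1]
opening: 0.257
gripper_force: 5.5
```

```bash
python3 - <<'E'
from h import *
st()
W,_=grab("wrist")
find("wrist",W,["shovel","lip","shard0"],n=3)
W,_=grab("scene")
find("scene",W,["handle","shovel","lip","shard0"],n=3)
E
```

```text
t16.32 grasp [0.4979 0.1983 0.2126] rot [ 3.141 -0.     1.387] F [ 0.7 -0.3 -4.1] M [-0.04 -0.   -0.06] op 21.9 gf 5.5
wrist shovel [(0.63, [0.496, 0.2125, 0.1067])]
wrist lip [(0.75, [0.4997, 0.2143, 0.1061]), (0.69, [0.5158, 0.2812, 0.0704])]
wrist shard0 [(0.79, [0.4664, 0.1891, 0.1296]), (0.72, [0.5433, 0.2421, 0.0901])]
scene handle [(0.57, [0.5016, 0.2083, 0.199])]
scene shovel [(0.95, [0.4967, 0.2096, 0.1108])]
scene lip [(0.62, [0.5112, 0.2811, 0.0689])]
scene shard0 [(0.95, [0.5382, 0.2464, 0.0906]), (0.78, [0.4753, 0.2485, 0.0928]), (0.66, [0.5119, 0.2783, 0.0682])]
```

{"method": "jog_arm", "body": {
  "steps": [
    [[21.88,2,0,-3,0],[21.88,6,0,-6,0],[21.88,10,0,-9,0],[21.88,14,0,-11,0],[21.88,18,0,-12,0]]
  ]
}}

```text
t: 17.18
eef_pos: [0.5011, 0.2158, 0.3794]
eef_rot: [3.141, -0.0, 1.387]
ft_force: [0.8, 0.6, -4.5]
opening: 0.256
gripper_force: 5.5
```

```bash
python3 - <<'E'
from h import *
st()
W,_=grab("wrist")
find("wrist",W,["shovel","lip","shard0"],n=3)
W,_=grab("scene","s6")
find("scene",W,["handle","shovel","lip","shard0"],n=3)
cv2.imwrite("pics/s6c.png",cv2.resize(_[150:400,280:600,::-1],None,fx=2.4,fy=2.4))
E
```

```text
t17.18 grasp [0.5013 0.2159 0.2247] rot [ 3.141 -0.     1.387] F [ 0.8  0.6 -4.5] M [-0.01 -0.    0.04] op 21.9 gf 5.5
wrist shovel [(0.94, [0.5041, 0.2239, 0.1155]), (0.33, [0.4804, 0.2732, 0.0932])]
wrist lip [(0.97, [0.5149, 0.2891, 0.0777])]
wrist shard0 [(0.85, [0.5468, 0.268, 0.089]), (0.72, [0.4687, 0.213, 0.1342]), (0.55, [0.4811, 0.275, 0.0945])]
scene handle [(0.87, [0.5046, 0.2258, 0.2108])]
scene shovel [(0.76, [0.5007, 0.2199, 0.1152]), (0.37, [0.7416, -0.1621, 0.0001])]
scene lip [(0.94, [0.5094, 0.2865, 0.0722])]
scene shard0 [(0.91, [0.4849, 0.2947, 0.0765]), (0.72, [0.4717, 0.2353, 0.1158]), (0.65, [0.5445, 0.2924, 0.0689])]
```

View pics/s6c.png

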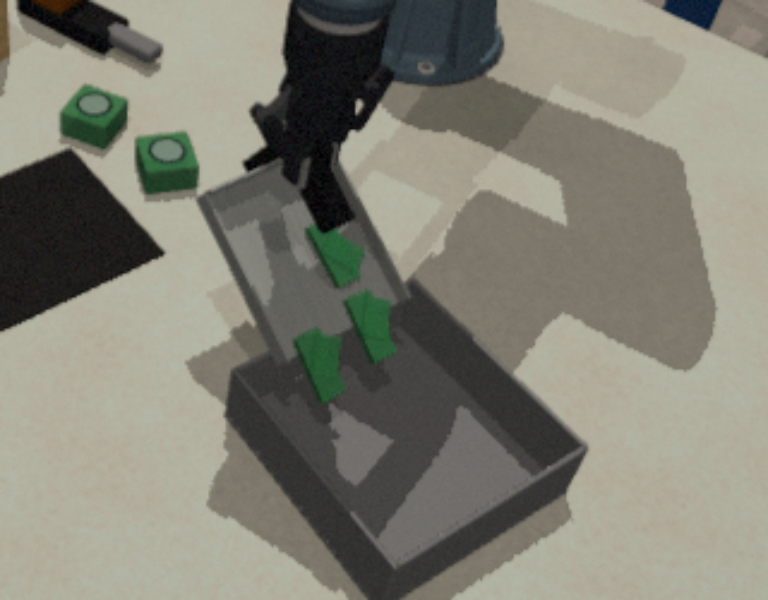

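{"method": "jog_arm", "body": {
  "steps": [
    [[21.88,-6,0,2,0],[21.88,-10,0,4,0],[21.88,-11,0,6,0]]
  ]
}}

```text
t: 17.88
eef_pos: [0.4988, 0.2037, 0.3725]
eef_rot: [3.142, 0.0, 1.386]
ft_force: [-0.2, -0.0, -2.1]
opening: 0.254
gripper_force: 5.7
```

```bash
python3 - <<'E'
from h import *
st()
W,_=grab("wrist")
find("wrist",W,["shovel","lip","shard0"],n=3)
W,_=grab("scene","s7")
find("scene",W,["handle","shovel","lip","shard0"],n=3)
cv2.imwrite("pics/s7c.png",cv2.resize(_[150:400,280:600,::-1],None,fx=2.4,fy=2.4))
E
```

```text
t17.88 grasp [0.4988 0.2036 0.2178] rot [3.142 0.    1.386] F [-0.2 -0.  -2.1] M [ 0.08  0.07 -0.04] op 21.7 gf 5.7
wrist shovel [(0.91, [0.4986, 0.2136, 0.1129]), (0.54, [0.4561, 0.3535, 0.0098]), (0.29, [0.6091, -0.0404, -0.0046])]
wrist lip [(0.89, [0.5133, 0.2788, 0.0661])]
wrist shard0 [(0.91, [0.4941, 0.3376, 0.0095]), (0.89, [0.4563, 0.3534, 0.0108]), (0.73, [0.5289, 0.2931, 0.021])]
scene handle [(0.67, [0.5032, 0.2155, 0.201])]
scene shovel [(0.64, [0.5005, 0.2124, 0.1124])]
scene lip [(0.7, [0.4972, 0.21, 0.1094]), (0.56, [0.5096, 0.2783, 0.0683])]
scene shard0 [(0.64, [0.4909, 0.3294, 0.0149]), (0.6, [0.4549, 0.3415, 0.0202]), (0.51, [0.4291, -0.0141, 0.0017])]
```

View pics/s7c.png

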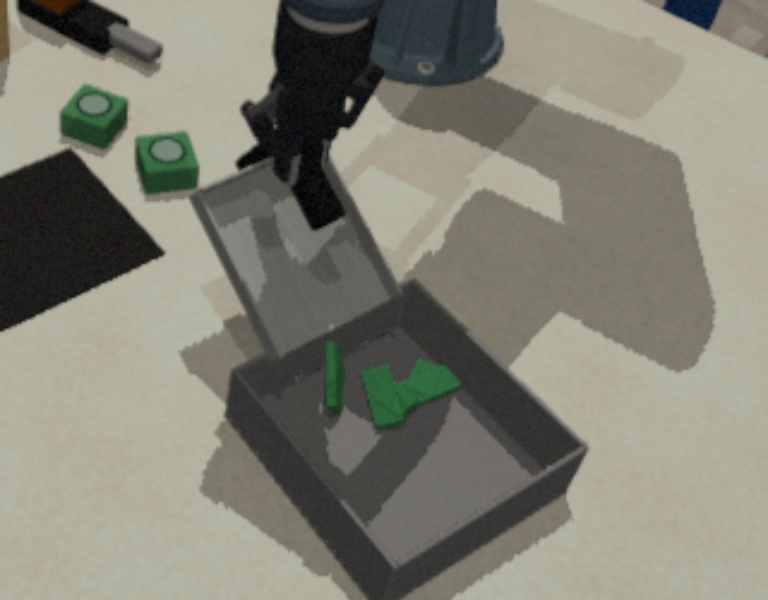

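{"method": "jog_arm", "body": {
  "steps": [
    [[15,0,0,0,0],[10,0,0,0,0],[10,0,0,-4,0],[10,0,0,-14,0],[10,0,0,-28,0]]
  ],
  "grip_force": 110
}}

```text
t: 18.75
eef_pos: [0.4986, 0.2044, 0.4005]
eef_rot: [-3.139, 0.001, 1.387]
ft_force: [0.6, 0.8, -2.2]
opening: 0.236
gripper_force: 107.8
```

{"method": "jog_arm", "body": {
  "steps": [
    [[10,-5,4,-14,0],[10,-20,15,-28,0],[10,-40,30,-32,0],[10,-62,46,-32,0],[10,-84,62,-32,0]]
  ]
}}

```text
t: 19.17
eef_pos: [0.5449, 0.1098, 0.4347]
eef_rot: [3.139, -0.0, 1.388]
ft_force: [0.2, -0.2, -2.7]
opening: 0.242
gripper_force: 107.9
```

{"method": "jog_arm", "body": {
  "steps": [
    [[10,-25,20,0,0],[10,-50,40,0,0],[10,-75,60,0,0],[10,-100,78,0,0],[10,-118,90,0,0]]
  ]
}}

```text
t: 19.58
eef_pos: [0.6124, -0.0245, 0.4338]
eef_rot: [3.14, 0.001, 1.385]
ft_force: [0.5, 0.9, -3.8]
opening: 0.238
gripper_force: 107.9
```

{"method": "jog_arm", "body": {
  "steps": [
    [[10,-6,5,0,0.08],[10,-12,9,0,0.19],[10,-12,9,0,0.3],[10,-12,9,0,0.41],[10,-12,9,0,0.52]]
  ]
}}

```text
t: 20.0
eef_pos: [0.6182, -0.0357, 0.4337]
eef_rot: [3.141, -0.0, 0.861]
ft_force: [-0.0, -0.3, -2.5]
opening: 0.239
gripper_force: 108.0
```

{"method": "jog_arm", "body": {
  "steps": [
    [[10,0,0,0,0.11],[10,0,0,0,0.22],[10,0,0,0,0.33],[10,0,0,0,0.44],[10,0,0,0,0.55]]
  ]
}}

```text
t: 20.42
eef_pos: [0.6181, -0.0354, 0.4338]
eef_rot: [3.141, -0.001, 0.311]
ft_force: [0.4, 0.2, -2.4]
opening: 0.237
gripper_force: 108.0
```

{"method": "jog_arm", "body": {
  "steps": [
    [[10,0,0,0,0.11],[10,0,0,0,0.22],[10,0,0,0,0.33],[10,0,0,0,0.43],[10,0,0,0,0.516]]
  ]
}}

```text
t: 20.83
eef_pos: [0.6181, -0.0354, 0.4338]
eef_rot: [3.142, -0.001, -0.204]
ft_force: [0.4, -0.1, -2.1]
opening: 0.235
gripper_force: 108.0
```

```bash
python3 - <<'E'
from h import *
go([.618,-.036,.17],-.2)
W,_=grab("wrist")
find("wrist",W,["shovel","lip","shard0"],n=4)
W,_=grab("scene","s8")
find("scene",W,["handle","shovel","lip","shard0"],n=4)
W,_=grab("top","top8")
find("top",W,["holder0","shard0"],n=4)
E
```

```text
t20.83 grasp [ 0.6182 -0.0354  0.2791] rot [ 3.142e+00 -1.000e-03 -2.040e-01] F [ 0.4 -0.1 -2.1] M [-0.04 -0.02  0.03] op 20.0 gf 108.0
shift tool mm [ -0.2   0.6 109.1] turn -0.004
wrist shovel [(0.97, [0.6219, -0.0337, 0.1678])]
wrist lip []
wrist shard0 [(0.88, [0.4922, 0.3402, 0.0106]), (0.62, [0.4574, 0.3519, 0.012]), (0.53, [0.5294, 0.2949, 0.0167]), (0.44, [0.3307, -0.3011, 0.0006])]
scene handle [(0.64, [0.6314, -0.0373, 0.2664])]
scene shovel [(0.7, [0.6206, -0.0384, 0.1689])]
scene lip [(0.77, [0.6917, -0.0515, 0.1297]), (0.55, [0.5481, -0.3895, 0.0013])]
scene shard0 [(0.87, [0.4545, 0.3431, 0.0154]), (0.81, [0.4898, 0.3332, 0.0169]), (0.7, [0.3223, -0.2951, 0.0029]), (0.47, [0.5189, 0.2913, 0.0241])]
top holder0 [(0.8, [0.4457, -0.1234, 0.0034])]
top shard0 [(0.6, [0.4553, 0.3482, 0.0153]), (0.42, [0.5242, 0.2928, 0.0221])]
```

{"method": "jog_arm", "body": {
  "steps": [
    [[10,0,0,15,0],[10,0,0,40,0],[10,0,0,70,0],[10,0,0,98,0],[10,0,0,115,0]]
  ]
}}

```text
t: 21.85
eef_pos: [0.617, -0.0352, 0.3143]
eef_rot: [-3.141, 0.004, -0.199]
ft_force: [0.5, 0.3, -2.8]
opening: 0.238
gripper_force: 108.0
```

{"method": "jog_arm", "body": {
  "steps": [
    [[20.5,0,0,3,0],[21.4,0,0,6,0],[21.75,0,0,8,0],[21.75,0,0,9,0],[21.75,0,0,9,0]]
  ]
}}

```text
t: 22.27
eef_pos: [0.6186, -0.0355, 0.3102]
eef_rot: [3.141, -0.002, -0.199]
ft_force: [-0.4, -0.3, -2.1]
opening: 0.255
gripper_force: 11.9
```

```bash
python3 - <<'E'
from h import *
st()
W,_=grab("scene")
find("scene",W,["handle","shovel","lip"],n=2)
E
```

```text
t22.27 grasp [ 0.6189 -0.0356  0.1555] rot [ 3.141e+00 -2.000e-03 -1.990e-01] F [-0.4 -0.3 -2.1] M [ 0.01  0.02 -0.02] op 21.8 gf 11.9
scene handle [(0.93, [0.63, -0.0382, 0.1394])]
scene shovel [(0.97, [0.622, -0.0372, 0.0504])]
scene lip [(0.69, [0.6903, -0.0531, 0.0056])]
```

{"method": "jog_arm", "body": {
  "steps": [
    [[21.75,-3,0,4,0],[21.75,-8,0,8,0],[21.75,-15,0,12,0],[21.75,-22,0,16,0],[21.75,-29,0,21,0]]
  ]
}}

```text
t: 22.88
eef_pos: [0.5892, -0.0296, 0.2877]
eef_rot: [3.142, -0.001, -0.199]
ft_force: [-0.7, 0.8, -1.9]
opening: 0.259
gripper_force: 11.3
```

{"method": "jog_arm", "body": {
  "steps": [
    [[21.75,-8,0,7,0],[21.75,-15,0,13,0],[21.75,-22,0,20,0],[21.75,-27,0,26,0],[21.75,-31,0,31,0]]
  ]
}}

```text
t: 23.3
eef_pos: [0.5584, -0.0233, 0.2556]
eef_rot: [-3.142, 0.001, -0.199]
ft_force: [1.3, -0.4, -1.5]
opening: 0.256
gripper_force: 10.9
```

```bash
python3 - <<'E'
from h import *
st()
W,_=grab("scene")
find("scene",W,["handle","shovel","lip"],n=2)
E
```

```text
t23.30 grasp [ 0.5582 -0.0233  0.1009] rot [-3.142e+00  1.000e-03 -1.990e-01] F [ 1.3 -0.4 -1.5] M [-0.04 -0.18 -0.03] op 21.8 gf 10.9
scene handle [(0.89, [0.5775, -0.0239, 0.0921])]
scene shovel [(0.8, [0.6086, -0.0315, 0.0105]), (0.5, [0.6887, -0.051, 0.003])]
scene lip [(0.7, [0.6894, -0.0537, 0.0045])]
```

{"method": "jog_arm", "body": {
  "steps": [
    [[21.75,-2,0,3,0],[21.75,-4,0,6,0],[21.75,-5,0,9,0],[21.75,-6,0,12,0],[21.75,-6,0,13,0]]
  ]
}}

```text
t: 23.92
eef_pos: [0.5539, -0.0224, 0.2456]
eef_rot: [3.141, -0.002, -0.199]
ft_force: [-6.8, 0.5, 18.6]
opening: 0.255
gripper_force: 13.9
```

```bash
python3 - <<'E'
from h import *
st()
W,_=grab("scene","s9")
find("scene",W,["handle","shovel","lip"],n=2)
W,_=grab("wrist","w9")
find("wrist",W,["handle","shovel","lip"],n=2)
E
```

```text
t23.92 grasp [ 0.5542 -0.0225  0.0909] rot [ 3.141e+00 -2.000e-03 -1.990e-01] F [-6.8  0.5 18.6] M [ 0.21  1.04 -0.  ] op 21.8 gf 13.9
scene handle [(0.83, [0.571, -0.0254, 0.0849]), (0.68, [0.4348, -0.132, 0.0036])]
scene shovel [(0.7, [0.6122, -0.0345, 0.0047])]
scene lip [(0.57, [0.6913, -0.0521, 0.0058])]
wrist handle [(0.74, [0.5719, -0.0239, 0.0775])]
wrist shovel []
wrist lip [(0.58, [0.6892, -0.05, 0.0025])]
```

{"method": "jog_arm", "body": {
  "steps": [
    [[21.75,0,0,-2,0],[22.5,0,0,-2,0],[35,0,0,-2,0],[60,0,0,-2,0],[60,0,0,-2,0]]
  ]
}}

```text
t: 24.73
eef_pos: [0.5533, -0.0223, 0.2455]
eef_rot: [-3.142, 0.0, -0.199]
ft_force: [0.4, -0.1, -0.7]
opening: 0.681
gripper_force: 0.0
```

{"method": "jog_arm", "body": {
  "steps": [
    [[60,0,0,-12,0],[70,0,0,-35,0],[85,0,0,-65,0],[85,0,0,-100,0],[85,0,0,-135,0]]
  ]
}}

```text
t: 25.15
eef_pos: [0.5529, -0.0222, 0.3825]
eef_rot: [-3.142, 0.001, -0.199]
ft_force: [0.8, 0.3, 1.1]
opening: 0.997
gripper_force: 0.0
```

```bash
python3 - <<'E'
from h import *
st()
W,_=grab("scene","s10")
find("scene",W,["handle","shovel","lip","holder0"],n=3)
W,_=grab("wrist","w10")
find("wrist",W,["handle","shovel","lip","holder0"],n=3)
W,_=grab("top")
find("top",W,["holder0","box","flap_mouth"],n=3)
E
```

```text
t25.15 grasp [ 0.5528 -0.0222  0.2278] rot [-3.142e+00  1.000e-03 -1.990e-01] F [0.8 0.3 1.1] M [ 0.   -0.03 -0.03] op 85.1 gf 0.0
scene handle [(0.8, [0.5709, -0.0274, 0.0849])]
scene shovel [(0.79, [0.6113, -0.0349, 0.005])]
scene lip [(0.79, [0.6875, -0.0507, 0.0037])]
scene holder0 [(0.82, [0.43, -0.0165, 0.0018]), (0.7, [0.5208, 0.2922, 0.0253]), (0.63, [0.4368, -0.1274, 0.0035])]
wrist handle [(0.87, [0.5692, -0.024, 0.0817])]
wrist shovel [(0.97, [0.61, -0.033, 0.0024])]
wrist lip [(0.61, [0.6901, -0.0506, 0.0024]), (0.4, [0.4559, 0.3503, 0.0107])]
wrist holder0 [(0.67, [0.53, 0.2946, 0.0217]), (0.65, [0.4453, -0.1265, 0.002]), (0.63, [0.4355, -0.0134, -0.0034])]
top holder0 [(0.74, [0.4476, -0.1251, 0.0016]), (0.5, [0.5478, -0.3931, 0.0005])]
top box [(0.59, [0.5508, -0.3923, -0.001])]
top flap_mouth [(0.74, [0.5913, -0.3876, 0.2101])]
```

View pics/w10.png

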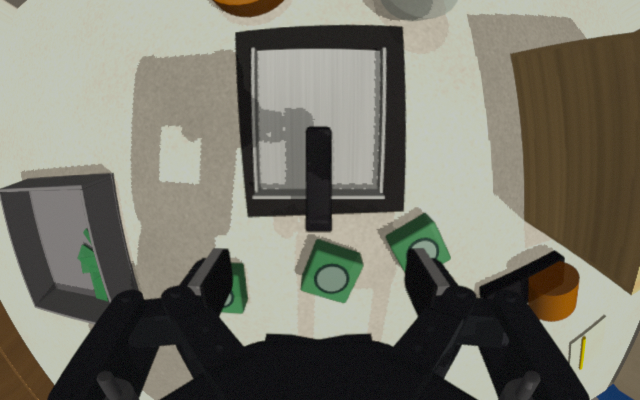

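```bash
python3 - <<'E'
from h import *
def yaw(a,b): d=b-a; return round(float(np.arctan2(d[1],d[0])),3)
for n,a,b in [("A",(388,244),(430,213)),("A2",(430,213),(450,250)),("B",(314,238),(363,248)),("B2",(314,238),(302,288))]:
    p,q=ray("wrist",a,.036),ray("wrist",b,.036); print(n,p.round(3),q.round(3),yaw(p,q)%(np.pi/2),np.linalg.norm(q-p))
im=cv2.imread("pics/top0.png"); hsv=cv2.cvtColor(im,cv2.COLOR_BGR2HSV)
m=cv2.inRange(hsv,(50,80,30),(90,255,255))
for c in cv2.findContours(m,0,2)[0]:
    if cv2.contourArea(c)>150:
        P=np.array([ray("top",p[0],.03)[:2] for p in c],np.float32); r=cv2.minAreaRect(P); print(np.round(r[0],3),np.round(r[1],3),round(np.radians(r[2]),3))
o,_=st(); print(o["joint_positions"].round(2))
E
```

```text
A [ 0.465 -0.085  0.036] [ 0.492 -0.137  0.036] 0.4717963267948966 0.05909277392726944
A2 [ 0.492 -0.137  0.036] [ 0.439 -0.16   0.036] 0.4035926535897931 0.05759919668538873
B [ 0.49  -0.004  0.036] [ 0.466 -0.056  0.036] 1.144592653589793 0.0565034582738537
B2 [ 0.49  -0.004  0.036] [0.428 0.023 0.036] 1.1512036732051034 0.0673819250385813
[0.435 0.128] [0.057 0.055] 1.377
[0.594 0.008] [0.035 0.055] 1.325
t25.85 grasp [ 0.5531 -0.0223  0.2254] rot [-3.142e+00  1.000e-03 -1.990e-01] F [-0.7  0.5 -0.3] M [ 0.   -0.02 -0.03] op 85.3 gf 0.0
[-0.25  0.16  1.69  0.    1.3   1.52]
```

{"method": "jog_arm", "body": {
  "steps": [
    [[78,-17,24.5,0,-0.11],[78,-34,49,0,-0.22],[78,-51,73.5,0,-0.33],[78,-68,98,20,-0.44],[78,-84,122,40,-0.55]]
  ]
}}

```text
t: 26.27
eef_pos: [0.4463, -0.1262, 0.3414]
eef_rot: [3.139, -0.002, 0.357]
ft_force: [0.2, -0.5, -0.2]
opening: 0.913
gripper_force: 0.0
```

{"method": "jog_arm", "body": {
  "steps": [
    [[78,0,0,20,-0.089],[78,0,0,30,-0.089]]
  ]
}}

```text
t: 26.43
eef_pos: [0.4454, -0.1259, 0.3087]
eef_rot: [-3.139, 0.001, 0.44]
ft_force: [-0.2, -0.1, 1.1]
opening: 0.916
gripper_force: 0.0
```

```bash
cat >> h.py <<'E'
def hold(fn,z=.036,near=None):
    W,im=grab("wrist",fn); hsv=cv2.cvtColor(im,cv2.COLOR_RGB2HSV); m=cv2.inRange(hsv,(50,80,30),(90,255,255))
    for c in cv2.findContours(m,0,2)[0]:
        if cv2.contourArea(c)>300:
            P=np.array([ray("wrist",p[0],z,W)[:2] for p in c],np.float32); r=cv2.minAreaRect(P); print("green",np.round(r[0],4),np.round(r[1],3),"yaw",round(np.radians(r[2]),3),"mod90")
    find("wrist",W,["holder0"],n=4)
E
python3 - <<'E'
from h import *
st(); hold("w11")
E
```

```text
t26.43 grasp [ 0.445  -0.1257  0.154 ] rot [-3.139e+00  1.000e-03  4.400e-01] F [-0.2 -0.1  1.1] M [ 0.01  0.05 -0.  ] op 78.3 gf 0.0
green [ 0.4459 -0.1233] [0.063 0.058] yaw 0.348 mod90
green [ 0.4384 -0.0164] [0.058 0.066] yaw 1.023 mod90
green [0.4386 0.1185] [0.078 0.068] yaw 1.368 mod90
wrist holder0 [(0.76, [0.4377, 0.1284, 0.0003]), (0.63, [0.4325, -0.0111, -0.0012]), (0.55, [0.4449, -0.1266, -0.0016])]
```

View pics/w11.png

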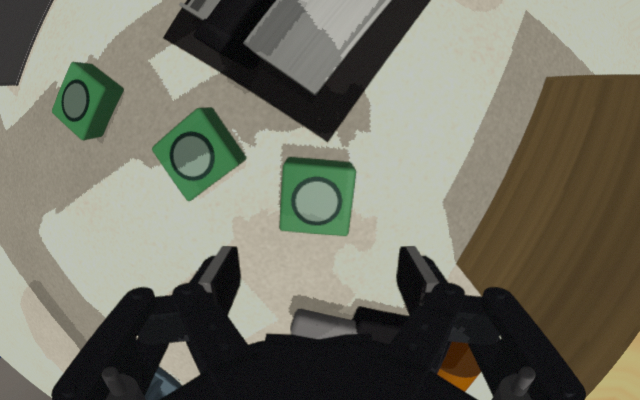

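{"method": "jog_arm", "body": {
  "steps": [
    [[78,0,0,30,0.04],[78,0,0,65,0.08],[78,0,0,100,0.08],[78,0,0,122,0.08],[78,0,0,132,0.08]]
  ]
}}

```text
t: 26.95
eef_pos: [0.4468, -0.1243, 0.1766]
eef_rot: [-3.139, 0.002, 0.359]
ft_force: [-1.1, -0.9, 0.4]
opening: 0.911
gripper_force: 0.0
```

{"method": "jog_arm", "body": {
  "steps": [
    [[70,0,0,0,0],[50,0,0,0,0],[50,0,0,0,0],[50,0,0,0,0],[50,0,0,0,0]]
  ],
  "grip_force": 60
}}

```text
t: 27.37
eef_pos: [0.4476, -0.1256, 0.1801]
eef_rot: [3.139, -0.002, 0.36]
ft_force: [0.2, 0.1, -2.1]
opening: 0.691
gripper_force: 65.5
```

{"method": "jog_arm", "body": {
  "steps": [
    [[50,0,0,0,0],[50,0,0,-10,0],[50,0,0,-35,0],[50,0,0,-70,0],[50,0,0,-108,0]]
  ]
}}

```text
t: 27.78
eef_pos: [0.4459, -0.1248, 0.2874]
eef_rot: [-3.139, 0.002, 0.36]
ft_force: [0.7, -0.5, -1.4]
opening: 0.692
gripper_force: 65.6
```

```bash
python3 - <<'E'
from h import *
st(); hold("w12")
go([.566,-.390,.29],.02)
E
```

```text
t27.78 grasp [ 0.4454 -0.1246  0.1327] rot [-3.139e+00  2.000e-03  3.600e-01] F [ 0.7 -0.5 -1.4] M [-0.03 -0.04 -0.  ] op 59.1 gf 65.6
green [ 0.3833 -0.1475] [0.133 0.115] yaw 0.357 mod90
green [ 0.4388 -0.0169] [0.058 0.068] yaw 1.023 mod90
green [0.4389 0.117 ] [0.081 0.069] yaw 1.367 mod90
wrist holder0 [(0.92, [0.4339, -0.0147, -0.0034]), (0.83, [0.4338, 0.1291, -0.001]), (0.73, [0.4437, -0.1253, 0.1078]), (0.34, [0.5307, 0.368, 0.0031])]
t27.88 grasp [ 0.4508 -0.1275  0.1388] rot [ 3.132 -0.008  0.36 ] F [ 1.  -0.6 -1.4] M [-0.02 -0.08  0.06] op 59.2 gf 65.8
shift tool mm [  16.6  287.7 -148.3] turn 0.34
```

{"method": "jog_arm", "body": {
  "steps": [
    [[50,0,0,-20,0],[50,0,0,-50,0],[50,0,10,-85,0],[50,0,25,-115,0],[50,0,50,-140,0]]
  ]
}}

```text
t: 28.3
eef_pos: [0.4641, -0.1711, 0.4291]
eef_rot: [3.141, -0.001, 0.362]
ft_force: [2.0, -0.0, -2.1]
opening: 0.693
gripper_force: 65.7
```

{"method": "jog_arm", "body": {
  "steps": [
    [[50,3,34,0,0],[50,6,70,0,0],[50,9,106,0,0],[50,12,142,0,0],[50,15,178,0,0]]
  ]
}}

```text
t: 28.72
eef_pos: [0.5414, -0.3348, 0.4263]
eef_rot: [-3.141, 0.0, 0.36]
ft_force: [1.1, 0.3, -0.7]
opening: 0.69
gripper_force: 65.8
```

{"method": "jog_arm", "body": {
  "steps": [
    [[50,1,28,0,0.08],[50,2,48,0,0.18],[50,2,58,0,0.28],[50,2,60,0,0.34],[50,2,60,0,0.34]]
  ]
}}

```text
t: 29.13
eef_pos: [0.5639, -0.3898, 0.4255]
eef_rot: [-3.14, 0.001, 0.016]
ft_force: [-0.3, 0.6, -2.0]
opening: 0.693
gripper_force: 65.6
```

```bash
python3 - <<'E'
from h import *
go([.566,-.390,.18],.02)
W,_=grab("wrist","w13")
find("wrist",W,["flap_mouth","holder0","box"])
W,_=grab("scene","s13")
find("scene",W,["flap_mouth","holder0","box"])
E
```

```text
t29.13 grasp [ 0.5637 -0.3896  0.2708] rot [-3.14e+00  1.00e-03  1.60e-02] F [-0.3  0.6 -2. ] M [ 0.08  0.02 -0.02] op 59.2 gf 65.6
shift tool mm [ 2.4  0.6 90.8] turn -0.004
wrist flap_mouth [(0.81, [0.5909, -0.3901, 0.2098])]
wrist holder0 [(0.92, [0.4379, 0.1318, 0.0]), (0.74, [0.4321, -0.0122, -0.0023]), (0.56, [0.5605, -0.3899, 0.2474])]
wrist box []
scene flap_mouth [(0.85, [0.5912, -0.3904, 0.2111]), (0.64, [0.4541, 0.3431, 0.0148])]
scene holder0 [(0.91, [0.5508, -0.3933, 0.251]), (0.59, [0.4289, -0.0129, 0.0028]), (0.58, [0.4301, 0.1283, 0.0029])]
scene box [(0.84, [0.5451, -0.3905, -0.0006])]
```

View pics/w13.png

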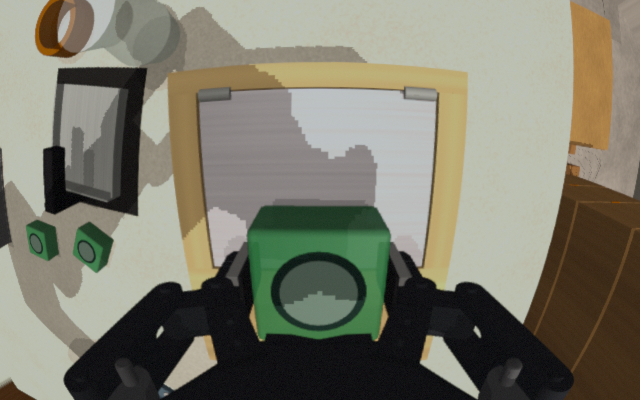

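{"method": "jog_arm", "body": {
  "steps": [
    [[50,5,0,3,0],[50,9,0,12,0],[50,10,0,24,0],[50,10,0,36,0],[50,10,0,48,0]]
  ]
}}

```text
t: 29.95
eef_pos: [0.5742, -0.3884, 0.3765]
eef_rot: [-3.141, 0.001, 0.02]
ft_force: [0.2, -0.3, 0.2]
opening: 0.694
gripper_force: 65.8
```

{"method": "jog_arm", "body": {
  "steps": [
    [[50,0,0,14,0],[50,0,0,28,0],[50,0,0,40,0],[50,0,0,50,0],[50,0,0,52,0]]
  ]
}}

```text
t: 30.37
eef_pos: [0.5735, -0.3883, 0.3235]
eef_rot: [-3.139, 0.003, 0.02]
ft_force: [-1.2, 0.1, 0.2]
opening: 0.69
gripper_force: 65.8
```

```bash
python3 - <<'E'
from h import *
st()
W,_=grab("scene","s14")
find("scene",W,["holder0"])
E
```

```text
t30.37 grasp [ 0.573  -0.3878  0.1688] rot [-3.139e+00  3.000e-03  2.000e-02] F [-1.2  0.1  0.2] M [ 0.05  0.21 -0.05] op 58.9 gf 65.8
scene holder0 [(0.73, [0.5597, -0.3927, 0.1472]), (0.73, [0.4319, -0.0109, 0.0004]), (0.57, [0.4324, 0.127, 0.0024])]
```

Inserted without resistance; release and withdraw.

{"method": "jog_arm", "body": {
  "steps": [
    [[72,0,0,0,0],[74,0,0,0,0],[74,0,0,0,0],[74,0,0,0,0],[74,0,0,0,0]]
  ]
}}

```text
t: 30.88
eef_pos: [0.5744, -0.3889, 0.3277]
eef_rot: [3.14, -0.001, 0.02]
ft_force: [-0.5, 0.5, 1.8]
opening: 0.868
gripper_force: 0.5
```

{"method": "jog_arm", "body": {
  "steps": [
    [[74,0,0,0,0],[74,0,0,-15,0],[74,0,0,-40,0],[74,0,0,-70,0],[74,0,0,-100,0]]
  ]
}}

```text
t: 31.3
eef_pos: [0.574, -0.3884, 0.4269]
eef_rot: [-3.14, 0.001, 0.02]
ft_force: [0.4, -0.1, 0.6]
opening: 0.863
gripper_force: 0.0
```

```bash
python3 - <<'E'
from h import *
W,_=grab("wrist","w15")
find("wrist",W,["flap_mouth","holder0"])
W,_=grab("top","t15")
find("top",W,["holder0"])
go([.434,-.0135,.154],-.50)
E
```

```text
wrist flap_mouth [(0.96, [0.5935, -0.3922, 0.2099])]
wrist holder0 [(0.76, [0.4376, 0.1309, -0.0016]), (0.63, [0.4317, -0.0142, -0.0024])]
top holder0 [(0.95, [0.4384, 0.1322, 0.0006]), (0.83, [0.435, -0.0139, -0.0001])]
t31.55 grasp [ 0.574  -0.3884  0.2715] rot [-3.141  0.     0.02 ] F [-0.8 -0.3 -1.5] M [0.06 0.03 0.04] op 74.3 gf 0.0
shift tool mm [-132.5 -377.5  117.7] turn 0.52
```

View pics/w15.png

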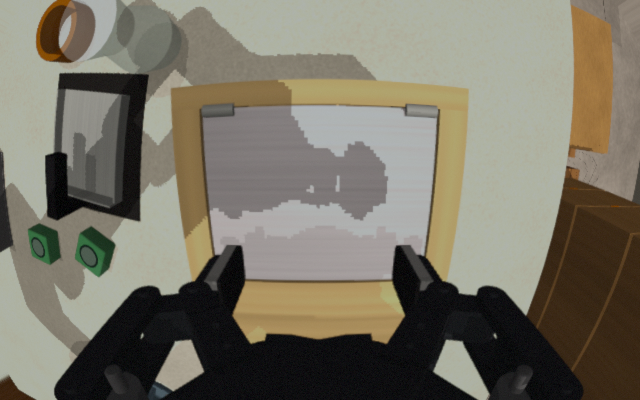

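{"method": "jog_arm", "body": {
  "steps": [
    [[78,-9,-26,0,0],[78,-22,-62,0,0],[78,-35,-98,0,0],[78,-48,-134,0,0],[78,-61,-170,0,0]]
  ]
}}

```text
t: 31.97
eef_pos: [0.5085, -0.2182, 0.4242]
eef_rot: [-3.139, 0.003, 0.019]
ft_force: [1.4, 0.0, -0.2]
opening: 0.914
gripper_force: 0.0
```

{"method": "jog_arm", "body": {
  "steps": [
    [[78,-13,-36,0,0],[78,-26,-72,0,0],[78,-39,-108,0,0],[78,-52,-144,0,0],[78,-65,-180,0,0]]
  ]
}}

```text
t: 32.38
eef_pos: [0.4398, -0.0396, 0.4248]
eef_rot: [-3.14, 0.003, 0.019]
ft_force: [1.0, 1.4, 0.4]
opening: 0.915
gripper_force: 0.0
```

{"method": "jog_arm", "body": {
  "steps": [
    [[78,-6,-26,15,0.1],[78,-6,-27,40,0.21],[78,-6,-27,70,0.32],[78,-6,-27,100,0.43],[78,-6,-27,117,0.52]]
  ]
}}

```text
t: 32.8
eef_pos: [0.4326, -0.0133, 0.3053]
eef_rot: [3.14, 0.006, -0.505]
ft_force: [-0.1, -0.2, -0.0]
opening: 0.912
gripper_force: 0.0
```

```bash
python3 - <<'E'
from h import *
st(); hold("w16")
E
```

```text
t32.80 grasp [ 0.4316 -0.013   0.1506] rot [ 3.14   0.006 -0.505] F [-0.1 -0.2 -0. ] M [0.01 0.   0.02] op 77.9 gf 0.0
green [0.4503 0.1228] [0.047 0.088] yaw 0.205 mod90
green [ 0.4366 -0.0151] [0.058 0.062] yaw 1.025 mod90
wrist holder0 [(0.86, [0.4381, 0.13, 0.0013]), (0.55, [0.4336, -0.0126, -0.0034])]
```

View pics/w16.png

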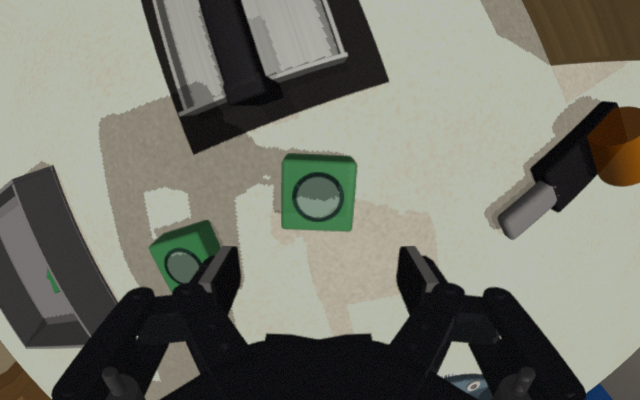

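{"method": "jog_arm", "body": {
  "steps": [
    [[78,1,0,30,0.02],[78,2,0,65,0.04],[78,2,0,97,0.04],[78,2,0,118,0.04],[78,2,0,128,0.04]]
  ]
}}

```text
t: 33.32
eef_pos: [0.4354, -0.0151, 0.1795]
eef_rot: [3.141, 0.004, -0.538]
ft_force: [-0.2, -0.1, -0.1]
opening: 0.918
gripper_force: 0.0
```

{"method": "jog_arm", "body": {
  "steps": [
    [[70,0,0,0,0],[50,0,0,0,0],[50,0,0,0,0],[50,0,0,0,0],[50,0,0,0,0]]
  ]
}}

```text
t: 33.73
eef_pos: [0.4371, -0.0155, 0.1829]
eef_rot: [-3.141, -0.003, -0.54]
ft_force: [-0.2, 0.1, -1.7]
opening: 0.691
gripper_force: 64.9
```

{"method": "jog_arm", "body": {
  "steps": [
    [[50,0,0,0,0],[50,0,0,-10,0],[50,0,0,-35,0],[50,0,0,-70,0],[50,0,0,-108,0]]
  ]
}}

```text
t: 34.15
eef_pos: [0.4354, -0.015, 0.2904]
eef_rot: [3.141, 0.003, -0.54]
ft_force: [1.2, -0.5, -1.1]
opening: 0.697
gripper_force: 65.1
```

{"method": "jog_arm", "body": {
  "steps": [
    [[50,0,0,-38,0],[50,0,0,-76,0],[50,0,0,-110,0],[50,0,0,-135,0],[50,0,0,-145,0]]
  ]
}}

```text
t: 34.57
eef_pos: [0.4368, -0.0153, 0.4398]
eef_rot: [-3.14, -0.007, -0.54]
ft_force: [1.0, -0.2, -2.0]
opening: 0.691
gripper_force: 65.3
```

```bash
python3 - <<'E'
from h import *
go([.574,-.3885,.27],.02); W,_=grab("wrist")
find("wrist",W,["holder0"])
E
```

```text
t34.57 grasp [ 0.4379 -0.0157  0.2851] rot [-3.14  -0.007 -0.54 ] F [ 1.  -0.2 -2. ] M [-0.02 -0.03  0.05] op 59.0 gf 65.3
shift tool mm [308.3 249.9  17. ] turn -0.56
wrist holder0 [(0.76, [0.439, 0.131, -0.0005]), (0.57, [0.4353, -0.0115, 0.2543]), (0.56, [0.5294, 0.3698, 0.0029])]
```

{"method": "jog_arm", "body": {
  "steps": [
    [[50,20,16,0,0],[50,48,39,0,0],[50,76,62,0,0],[50,104,85,0,0],[50,132,107,0,0]]
  ]
}}

```text
t: 35.08
eef_pos: [0.4943, -0.1763, 0.4316]
eef_rot: [-3.141, 0.005, -0.54]
ft_force: [1.2, 1.3, -1.1]
opening: 0.687
gripper_force: 65.2
```

{"method": "jog_arm", "body": {
  "steps": [
    [[50,28,23,0,0],[50,56,45,0,0],[50,84,68,0,0],[50,112,91,0,0],[50,138,112,0,0]]
  ]
}}

```text
t: 35.5
eef_pos: [0.5552, -0.3438, 0.4307]
eef_rot: [-3.141, 0.005, -0.541]
ft_force: [0.6, 0.6, -1.6]
opening: 0.689
gripper_force: 65.2
```

{"method": "jog_arm", "body": {
  "steps": [
    [[50,20,16,3,-0.1],[50,32,26,6,-0.22],[50,38,31,9,-0.34],[50,38,31,12,-0.45],[50,38,31,12,-0.56]]
  ]
}}

```text
t: 35.92
eef_pos: [0.5714, -0.3886, 0.4172]
eef_rot: [-3.136, 0.005, 0.024]
ft_force: [-0.5, -0.1, -1.5]
opening: 0.692
gripper_force: 65.2
```

```bash
python3 - <<'E'
from h import *
go([.574,-.3885,.169],.02); W,_=grab("wrist","w17")
find("wrist",W,["holder0","flap_mouth"])
W,_=grab("scene")
find("scene",W,["holder0","flap_mouth"])
E
```

```text
t35.92 grasp [ 0.5705 -0.3878  0.2625] rot [-3.136  0.005  0.024] F [-0.5 -0.1 -1.5] M [-0.03 -0.03  0.02] op 59.1 gf 65.2
shift tool mm [ 3.9  1.3 93.5] turn 0.004
wrist holder0 [(0.75, [0.4371, 0.1302, 0.0004]), (0.57, [0.5671, -0.3844, 0.2314])]
wrist flap_mouth [(0.69, [0.5893, -0.3917, 0.2076])]
scene holder0 [(0.62, [0.5642, -0.3863, 0.2383]), (0.57, [0.4301, 0.1325, 0.0038])]
scene flap_mouth [(0.75, [0.5901, -0.3908, 0.2131])]
```

{"method": "jog_arm", "body": {
  "steps": [
    [[50,3,1,3,0],[50,5,1,10,0],[50,6,1,20,0],[50,6,1,32,0],[50,6,1,44,0]]
  ]
}}

```text
t: 36.63
eef_pos: [0.5781, -0.3888, 0.3773]
eef_rot: [-3.141, -0.0, 0.02]
ft_force: [1.0, -0.1, -0.2]
opening: 0.689
gripper_force: 65.4
```

{"method": "jog_arm", "body": {
  "steps": [
    [[50,0,0,14,0],[50,0,0,28,0],[50,0,0,40,0],[50,0,0,48,0],[50,0,0,49,0]]
  ]
}}

```text
t: 37.05
eef_pos: [0.5773, -0.3886, 0.3265]
eef_rot: [-3.139, 0.004, 0.02]
ft_force: [-0.6, -0.6, -1.1]
opening: 0.688
gripper_force: 65.3
```

{"method": "jog_arm", "body": {
  "steps": [
    [[72,0,0,0,0],[74,0,0,0,0],[74,0,0,0,0],[74,0,0,0,0],[74,0,0,0,0]]
  ]
}}

```text
t: 37.47
eef_pos: [0.5783, -0.3892, 0.3309]
eef_rot: [3.14, -0.001, 0.02]
ft_force: [-1.2, 0.3, 1.9]
opening: 0.865
gripper_force: 0.6
```

{"method": "jog_arm", "body": {
  "steps": [
    [[74,0,0,0,0],[74,0,0,-15,0],[74,0,0,-40,0],[74,0,0,-70,0],[74,0,0,-100,0]]
  ]
}}

```text
t: 37.88
eef_pos: [0.578, -0.3888, 0.4302]
eef_rot: [-3.14, 0.001, 0.02]
ft_force: [0.3, -0.1, 0.4]
opening: 0.865
gripper_force: 0.0
```

```bash
python3 - <<'E'
from h import *
W,_=grab("wrist","w18")
find("wrist",W,["flap_mouth","holder0"])
W,_=grab("top","t18")
find("top",W,["holder0"])
# compare flap region with earlier shut picture
a,b=[cv2.imread(f"pics/{n}.png").astype(int) for n in("w15","w18")]; print("flap diff",np.abs(a-b)[80:300,170:470].mean())
go([.438,.131,.154],-.2)
E
```

```text
wrist flap_mouth [(0.97, [0.5903, -0.3909, 0.2108])]
wrist holder0 []
top holder0 [(0.62, [0.4388, 0.1307, 0.0009])]
flap diff 6.990732323232323
t38.13 grasp [ 0.578  -0.3887  0.2746] rot [-3.141  0.     0.02 ] F [0.2 1.2 0.5] M [-0.02  0.02 -0.01] op 74.0 gf 0.0
shift tool mm [-129.6 -522.4  120.8] turn 0.22
```

{"method": "jog_arm", "body": {
  "steps": [
    [[78,-6,-24,0,0],[78,-15,-61,0,0],[78,-24,-98,0,0],[78,-33,-135,0,0],[78,-43,-172,0,0]]
  ]
}}

```text
t: 38.55
eef_pos: [0.5306, -0.2162, 0.4273]
eef_rot: [-3.139, 0.003, 0.019]
ft_force: [-0.2, 1.0, 0.5]
opening: 0.913
gripper_force: 0.0
```

{"method": "jog_arm", "body": {
  "steps": [
    [[78,-9,-38,0,0],[78,-18,-76,0,0],[78,-28,-114,0,0],[78,-37,-152,0,0],[78,-47,-190,0,0]]
  ]
}}

```text
t: 38.97
eef_pos: [0.4797, -0.0271, 0.4279]
eef_rot: [-3.14, 0.003, 0.019]
ft_force: [0.4, 0.2, 0.6]
opening: 0.91
gripper_force: 0.0
```

{"method": "jog_arm", "body": {
  "steps": [
    [[78,-9,-38,0,0],[78,-18,-74,0,0],[78,-28,-110,0,0],[78,-36,-142,0,0],[78,-40,-160,0,0]]
  ]
}}

```text
t: 39.38
eef_pos: [0.4359, 0.133, 0.428]
eef_rot: [-3.141, 0.003, 0.022]
ft_force: [0.1, -0.3, -0.1]
opening: 0.912
gripper_force: 0.0
```

{"method": "jog_arm", "body": {
  "steps": [
    [[78,0,0,15,0.06],[78,0,0,40,0.12],[78,0,0,70,0.18],[78,0,0,100,0.22],[78,0,0,118,0.22]]
  ]
}}

```text
t: 39.8
eef_pos: [0.4357, 0.1304, 0.3072]
eef_rot: [3.14, 0.006, -0.202]
ft_force: [0.2, -0.4, -0.7]
opening: 0.915
gripper_force: 0.0
```

```bash
python3 - <<'E'
from h import *
st(); hold("w19")
E
```

```text
t39.80 grasp [0.4347 0.1304 0.1525] rot [ 3.14   0.006 -0.202] F [ 0.2 -0.4 -0.7] M [-0.02 -0.01 -0.01] op 78.1 gf 0.0
green [0.4384 0.1302] [0.058 0.062] yaw 1.368 mod90
green [0.4784 0.3306] [0.049 0.09 ] yaw 1.377 mod90
wrist holder0 [(0.88, [0.4345, 0.1297, -0.0021])]
```

View pics/w19.png

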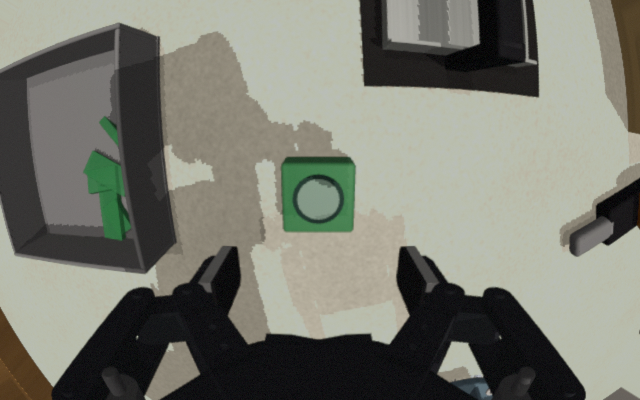

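{"method": "jog_arm", "body": {
  "steps": [
    [[78,1,0,30,0],[78,1,0,65,0],[78,1,0,97,0],[78,1,0,120,0],[78,1,0,130,0]]
  ]
}}

```text
t: 40.32
eef_pos: [0.4375, 0.13, 0.1793]
eef_rot: [3.141, 0.005, -0.2]
ft_force: [-1.1, -0.1, -0.9]
opening: 0.916
gripper_force: 0.0
```

{"method": "jog_arm", "body": {
  "steps": [
    [[70,0,0,0,0],[50,0,0,0,0],[50,0,0,0,0],[50,0,0,0,0],[50,0,0,0,0]]
  ]
}}

```text
t: 40.73
eef_pos: [0.4394, 0.1302, 0.1831]
eef_rot: [-3.141, -0.003, -0.2]
ft_force: [0.6, 0.7, -1.5]
opening: 0.691
gripper_force: 65.3
```

{"method": "jog_arm", "body": {
  "steps": [
    [[50,0,0,0,0],[50,0,0,-10,0],[50,0,0,-35,0],[50,0,0,-70,0],[50,0,0,-108,0]]
  ]
}}

```text
t: 41.15
eef_pos: [0.4377, 0.1301, 0.2904]
eef_rot: [3.141, 0.003, -0.2]
ft_force: [2.1, -0.6, -1.2]
opening: 0.688
gripper_force: 65.4
```

{"method": "jog_arm", "body": {
  "steps": [
    [[50,0,0,-38,0],[50,0,0,-76,0],[50,0,0,-110,0],[50,0,0,-135,0],[50,0,0,-140,0]]
  ]
}}

```text
t: 41.57
eef_pos: [0.4393, 0.1303, 0.4359]
eef_rot: [-3.139, -0.009, -0.2]
ft_force: [1.3, 0.0, -0.9]
opening: 0.689
gripper_force: 65.6
```

```bash
python3 - <<'E'
from h import *
go([.576,-.3885,.265],.02); W,_=grab("wrist")
find("wrist",W,["holder0"])
E
```

```text
t41.57 grasp [0.4408 0.1303 0.2812] rot [-3.139 -0.009 -0.2  ] F [ 1.3  0.  -0.9] M [ 0.01  0.01 -0.03] op 58.8 gf 65.6
shift tool mm [235.4 481.7  17.3] turn -0.22
wrist holder0 [(0.83, [0.4384, 0.1319, 0.253])]
```

{"method": "jog_arm", "body": {
  "steps": [
    [[50,10,20,0,0],[50,25,52,0,0],[50,41,84,0,0],[50,57,116,0,0],[50,73,148,0,0]]
  ]
}}

```text
t: 42.08
eef_pos: [0.4802, -0.0307, 0.4271]
eef_rot: [-3.141, 0.004, -0.2]
ft_force: [0.4, 1.1, -0.6]
opening: 0.691
gripper_force: 65.5
```

{"method": "jog_arm", "body": {
  "steps": [
    [[50,17,34,0,0],[50,34,68,0,0],[50,50,102,0,0],[50,66,136,0,0],[50,82,170,0,0]]
  ]
}}

```text
t: 42.5
eef_pos: [0.5269, -0.214, 0.4266]
eef_rot: [-3.14, 0.005, -0.201]
ft_force: [0.3, 0.1, -1.2]
opening: 0.69
gripper_force: 65.5
```

{"method": "jog_arm", "body": {
  "steps": [
    [[50,17,34,0,0],[50,34,68,0,0],[50,50,100,0,0],[50,66,132,0,0],[50,77,154,0,0]]
  ]
}}

```text
t: 42.92
eef_pos: [0.5718, -0.3814, 0.4257]
eef_rot: [-3.139, 0.004, -0.202]
ft_force: [-1.0, -0.3, -1.1]
opening: 0.693
gripper_force: 65.5
```

{"method": "jog_arm", "body": {
  "steps": [
    [[50,4,8,0,-0.06],[50,5,10,3,-0.13],[50,5,10,6,-0.19],[50,5,10,8,-0.22],[50,5,10,8,-0.22]]
  ]
}}

```text
t: 43.33
eef_pos: [0.5745, -0.3892, 0.4173]
eef_rot: [-3.137, 0.005, 0.02]
ft_force: [-0.7, 0.7, -2.1]
opening: 0.693
gripper_force: 65.4
```

```bash
python3 - <<'E'
from h import *
go([.576,-.3885,.169],.02); W,_=grab("wrist","w20")
find("wrist",W,["holder0","flap_mouth"])
W,_=grab("scene")
find("scene",W,["holder0","flap_mouth"])
E
```

```text
t43.33 grasp [ 0.5738 -0.3885  0.2626] rot [-3.137  0.005  0.02 ] F [-0.7  0.7 -2.1] M [ 0.06 -0.02 -0.01] op 59.1 gf 65.4
shift tool mm [ 2.7  0.5 93.6] turn 0.0
wrist holder0 [(0.66, [0.5691, -0.3907, 0.2359])]
wrist flap_mouth [(0.81, [0.5936, -0.3912, 0.2088])]
scene holder0 [(0.58, [0.5661, -0.3864, 0.2421])]
scene flap_mouth [(0.79, [0.5897, -0.3934, 0.2124]), (0.57, [0.567, -0.39, 0.2374]), (0.54, [0.5182, 0.2923, 0.0262])]
```

{"method": "jog_arm", "body": {
  "steps": [
    [[50,2,0,3,0],[50,3,0,10,0],[50,3,0,20,0],[50,3,0,32,0],[50,3,0,44,0]]
  ]
}}

```text
t: 44.05
eef_pos: [0.5781, -0.3892, 0.3763]
eef_rot: [-3.141, -0.0, 0.02]
ft_force: [0.1, -0.6, -0.2]
opening: 0.688
gripper_force: 65.7
```

{"method": "jog_arm", "body": {
  "steps": [
    [[50,0,0,14,0],[50,0,0,28,0],[50,0,0,40,0],[50,0,0,48,0],[50,0,0,49,0]]
  ]
}}

```text
t: 44.47
eef_pos: [0.5774, -0.3889, 0.3255]
eef_rot: [-3.138, 0.004, 0.02]
ft_force: [-2.7, 0.4, -1.4]
opening: 0.692
gripper_force: 65.6
```

{"method": "jog_arm", "body": {
  "steps": [
    [[72,0,0,0,0],[74,0,0,0,0],[74,0,0,0,0],[74,0,0,0,0],[74,0,0,0,0]]
  ]
}}

```text
t: 44.88
eef_pos: [0.5784, -0.3895, 0.3297]
eef_rot: [3.14, -0.001, 0.02]
ft_force: [-0.7, 1.3, 1.1]
opening: 0.864
gripper_force: 0.6
```

{"method": "jog_arm", "body": {
  "steps": [
    [[74,0,0,0,0],[74,0,0,-15,0],[74,0,0,-40,0],[74,0,0,-70,0],[74,0,0,-100,0]]
  ]
}}

```text
t: 45.3
eef_pos: [0.5781, -0.3891, 0.4292]
eef_rot: [-3.141, 0.001, 0.02]
ft_force: [0.6, -1.6, -0.4]
opening: 0.867
gripper_force: 0.0
```

{"method": "jog_arm", "body": {
  "steps": [
    [[74,-20,-30,0,0],[74,-40,-60,0,0],[74,-60,-90,0,0],[74,-75,-115,0,0],[74,-80,-125,0,0]]
  ]
}}

```text
t: 45.72
eef_pos: [0.4942, -0.263, 0.429]
eef_rot: [-3.141, 0.0, 0.021]
ft_force: [1.1, -0.4, 0.6]
opening: 0.866
gripper_force: 0.0
```

```bash
python3 - <<'E'
from h import *
st()
W,_=grab("wrist","w21")
find("wrist",W,["flap_mouth","holder0","shovel","lip"])
W,_=grab("scene","s21")
find("scene",W,["flap_mouth","holder0","shovel","lip","handle","shard0","tape_roll","vase","dispenser"])
E
```

```text
t45.72 grasp [ 0.4942 -0.2629  0.2743] rot [-3.141  0.     0.021] F [ 1.1 -0.4  0.6] M [ 0.02 -0.02  0.01] op 73.9 gf 0.0
wrist flap_mouth [(0.82, [0.5893, -0.3913, 0.2081])]
wrist holder0 [(0.7, [0.5184, -0.391, 0.0656]), (0.55, [0.555, -0.3861, 0.0019])]
wrist shovel [(0.91, [0.6128, -0.0316, 0.0053])]
wrist lip [(0.67, [0.6895, -0.0498, 0.0035])]
scene flap_mouth [(0.85, [0.5883, -0.3908, 0.2137])]
scene holder0 []
scene shovel [(0.7, [0.6095, -0.036, 0.0072]), (0.67, [0.5257, 0.3709, 0.0001])]
scene lip [(0.93, [0.689, -0.0517, 0.0057])]
scene handle [(0.63, [0.5702, -0.0253, 0.084])]
scene shard0 [(0.85, [0.4936, 0.3349, 0.0133]), (0.78, [0.4563, 0.3441, 0.0176]), (0.72, [0.5188, 0.2932, 0.0213])]
scene tape_roll []
scene vase [(0.63, [0.7432, -0.1666, 0.002])]
scene dispenser [(0.82, [0.3257, -0.2934, 0.0013])]
```

View pics/s21.png

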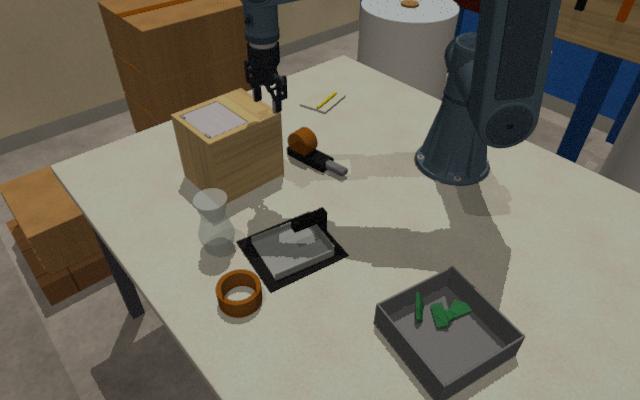

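```bash
python3 - <<'E'
from h import *
a=cv2.imread("pics/w21.png"); m=cv2.inRange(cv2.cvtColor(a,cv2.COLOR_BGR2HSV),(45,60,20),(95,255,255))
ys,xs=np.nonzero(m); print("green px wrist",len(xs), [(int(x),int(y)) for x,y in list(zip(xs,ys))[::max(1,len(xs)//8)]])
t,im=grab("top","t22"); ref=cv2.imread("pics/top0.png").astype(int); now=im[:,:,::-1].astype(int)
print("top flap mean before/after",ref[156:203,460:518].mean((0,1)),now[156:203,460:518].mean((0,1)), "edge rows",ref[200:212,470:510].mean((1,2)).round(),now[200:212,470:510].mean((1,2)).round())
s0,s1=[cv2.imread(f"pics/{n}.png").astype(int) for n in("scene0","s21")]; print("scene flap diff",np.abs(s0-s1)[102:136,180:245].mean())
E
```

```text
green px wrist 355 [(200, 13), (123, 130), (1, 172), (0, 174), (216, 312), (418, 336), (92, 356), (171, 381), (156, 399)]
top flap mean before/after [129.08877476 131.34225972 132.89911959] [73.61188555 70.74064563 63.39398386] edge rows [132. 132. 131. 118.  98. 104. 113. 116. 117. 118. 118. 119.] [49. 47. 46. 44. 43. 41. 41. 40. 40. 40. 39. 38.]
scene flap diff 1.793815987933635
```

```bash
python3 -c "
from station import *
print(hand_in())"
```

```text
the job is handed in; nothing more can be done
None
```

The job is handed in: all three glass pieces are in the tote, the shovel is back flat on its mat, and the three tealight holders are in the returns box with the flap shut. The blade edge probably lifted about 10 mm off the tote rim for a moment as the glass began to slide, before I pressed it back down. I also viewed 17 pictures, over the limit of 14.

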